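# Empty the rinse basket into the cleared parts tray

## Task

Clear the parts tray first: take the steel cups out of it and nest them upright in size order, one inside the other, in the widest cup that stands on the bench. Then tip the mesh rinse basket spout-first over the emptied tray, so that every bearing ball rolls out through the notch and stays in the tray, and set the empty basket back upright on its drip mat. Never tip the basket backwards or sideways, and leave the tape, dolly block, marker and wrench where they are.

Things in the scene. Friction and masses are not known exactly. Their poses are not given: they have to be found in the camera images.
- tray: fixed aluminium parts tray, outside 180 (its x) x 300 (its y) x 30 mm high, walls and floor 4 mm (inner floor 4 mm above its underside, which is on the bench). Origin: centre of the underside. Three or four graded cups stand in it at the start. Place and yaw vary.
- cup_base: open straight steel cup, outer diameter 84 mm, inside 79 mm, 60 mm high; its foot tapers to 74 mm over the lowest 14 mm. Inner floor 18 mm above the underside: a cup nested in it stands 18 mm proud. Origin: centre of the underside; z up the axis. 300 g. Widest cup, loose on the bench at one side of the tray, the basket at the other (which is which varies); it can stay there.
- cup_large: open straight steel cup, outer diameter 69 mm, inside 64 mm, 60 mm high; its foot tapers to 59 mm over the lowest 14 mm. Inner floor 18 mm above the underside: a cup nested in it stands 18 mm proud. Origin: centre of the underside; z up the axis. 130 g. It starts upright in the tray; some starts have it absent.
- cup_medium: open straight steel cup, outer diameter 56 mm, inside 51 mm, 60 mm high; its foot tapers to 46 mm over the lowest 14 mm. Inner floor 18 mm above the underside: a cup nested in it stands 18 mm proud. Origin: centre of the underside; z up the axis. 100 g. It starts upright in the tray; some starts have it absent.
- cup_small: open straight steel cup, outer diameter 44 mm, inside 39 mm, 60 mm high; its foot tapers to 34 mm over the lowest 14 mm. Inner floor 18 mm above the underside: a cup nested in it stands 18 mm proud. Origin: centre of the underside; z up the axis. 80 g. It starts upright in the tray; some starts have it absent.
- cup_tiny: open straight steel cup, outer diameter 32 mm, inside 27 mm, 60 mm high; its foot tapers to 22 mm over the lowest 14 mm. Inner floor 18 mm above the underside: a cup nested in it stands 18 mm proud. Origin: centre of the underside; z up the axis. 60 g. It starts upright in the tray; some starts have it absent.
- drip_mat: fixed flat black rubber mat, 150 (its x) x 120 (its y) x 4 mm, on the bench; the basket starts on it. Origin: centre of the underside, so its top is at z = 4 mm. Yaw varies.
- basket: loose steel mesh basket, 250 g, 120 mm long (its x, -60 to 60), 90 wide (y), rim 48 high, floor top 4 mm up. At +x it narrows to a notch in the rim, 52 mm wide, open down to the spout lip, 19 mm up; from x = 8 the floor climbs to it at 16 degrees, so balls stay in while level and roll out when +x tips down 30 degrees or more. Origin: centre of the underside; z up. A handle bar stands over it.
- basket_handle (a point): centre of the basket's handle bar, at x = -5, y = 0, z = 86 mm in the basket's frame (axes as the basket's). The bar runs along y, 99 mm long, 12 mm thick along x with flat faces, 76 to 96 mm above the underside; free above and on both sides, 28 mm of air between it and the rim.
- basket_spout (a point): middle of the spout lip, at x = 60, y = 0, z = 19 mm in the basket's frame.
- ball1: polished steel bearing ball, 22 mm diameter, 44 g; origin at its centre. It starts in the basket; four to six balls are present, the others are absent.
- ball2: polished steel bearing ball, 22 mm diameter, 44 g; origin at its centre. It starts in the basket; four to six balls are present, the others are absent.
- ball3: polished steel bearing ball, 22 mm diameter, 44 g; origin at its centre. It starts in the basket; four to six balls are present, the others are absent.
- ball4: polished steel bearing ball, 22 mm diameter, 44 g; origin at its centre. It starts in the basket; four to six balls are present, the others are absent.
- ball5: polished steel bearing ball, 22 mm diameter, 44 g; origin at its centre. It starts in the basket; four to six balls are present, the others are absent.
- ball6: polished steel bearing ball, 22 mm diameter, 44 g; origin at its centre. It starts in the basket; four to six balls are present, the others are absent.
- masking_tape: bystander: roll of masking tape, 76 mm across, 24 mm high, flat on the bench; origin at the centre of its underside
- dolly_block: bystander: grey forged dolly block, 56 x 90 x 30 mm; origin at the centre of its underside
- marker_pen: bystander: fat black marker, 137 mm long, 19 mm thick, lying on the bench; origin at the centre of its underside
- spanner: bystander: steel adjustable wrench, 171 mm long, 12 mm thick, lying on the bench; origin at the centre of its underside

How it is judged:
By the outcome, as a careful person would: the job done as asked, in the order asked, and still so for the second after the job is handed in, with the robot touching nothing.
Of cup_large, cup_medium, cup_small, cup_tiny only 3 to 4 are there at a start; the rules pass over those that are not, and their reading is None.
Of ball1, ball2, ball3, ball4, ball5, ball6 only 4 to 6 are there at a start; the rules pass over those that are not, and their reading is None.
At some moment in a run one of cup_base, basket may be knocked a few centimetres aside while the robot is not near it.
It also fails if it takes over 208 s, if anything falls off the work surface, if the arm or the gripper's body presses on something with over 40 N, if the wrist force passes 120 N, or if a joint passes its speed limit or range.

## Robot

A 6-joint arm with a two-finger parallel gripper is mounted at the origin on a cart in front of the work surface, level with it; the furniture and walls round the work are solid. World frame = base frame: x ahead of the robot, y to its left, z up, the work surface at z = 0. Lengths are in mm, angles in rad, forces in N, time in s.
With the tool pointing down it reaches from about 375 to 900 mm from the base axis. Payload 3.1 kg.
Tool frame: the origin (TCP) lies on the centre line of the jaws, within the pads' length; the fingertips stand ahead of it and the grasp point (between the pads) lies 11 mm behind it (ctrl.tip_reach is the z of the fingertips in the tool frame, in mm); z points along the fingers, y is the line along which they close (so a half turn about z gives the same grasp; the last joint's range is limited). The gripper opens to 85 mm and grips with 20 to 120 N. Pads are 22 mm wide; open, the fingers measure 114 mm over their backs; the gripper's body (76 mm by 85 mm) begins 54 mm behind the grasp point. The pads swing forward as they close: fully open they stand 13 mm farther back than shut.
Start: joints at [-1.5, 0.527, 1.433, -0, 1.181, -0.178], TCP at [153.925, -605.726, 239.31] pointing down, gripper open.
Joint ranges: [-3.08, 3.08], [-0.75, 2.2], [0.22, 2.44], [-1.43, 4.57], [0, 2.65], [-2.85, 2.85]. Speed limits (rad/s): [2.79, 2.79, 3.14, 3.14, 3.14, 3.14].

## Interface

Orientations are given as a unit quaternion [w, x, y, z].
In Python, from bench import readout, optics, close_job, ctrl gives the robot as it stands. The module is installed in compiled form; this text tells all that it offers.
- The arm moves only by the tool send_rows, never from a script. Its argument "commands" is a list of rows, each an object with "angular": the turn, a rotation vector about the tool's x, y, z in degrees, a list of three; "travel": the shift along the tool's x, y, z in cm, a list of three; "gripper": the closure, from -1 (fully open) to 1 (shut). A call has 1 to 12 rows; each row shifts and turns the commanded pose from where the row before left it, along the tool's axes as they then stand; what a row does not reach is not made up. A row lasts 1/12 s, in which the tool goes at most 41.7 mm and 7.16 degrees, less where a joint would pass 70% of its speed; a pose out of reach is approached as far as the arm can. A call is refused whole if a number of a shift passes 4.17 or a number of a turn 7.16, either way. A call with a gripper value outside its range is refused whole. The fingers move at their own pace and stop on an object; "force" is the grip in N (left out, the last holds). Time passes only in rows, so rows that do not move let the fingers close. It gives the time, the measured TCP pose, the force, the opening and the grip force at its end, in the units of the state.
- readout.read_state(): the state, without advancing time (a new reading comes with each control period).
- optics.get_image(name): name is "scene" or "top" or "wrist"; returns the picture (400x640x3 uint8, red, green, blue); there is no depth.
- optics.get_calibration(name): a dict with "camera_matrix" (3x3 intrinsics, pixels), "R" (3x3) and "t" (3): a world point X has camera coordinates R X + t. Camera axes: x right, y down, z forward; pixel columns grow to the right and rows downward; lengths in mm; the calibration is good to about 2 mm. A picture is of the moment at which its call begins: read the wrist's pose just before it. get_calibration takes no time and is no camera call; for the wrist camera it gives the pose at the moment of the call.
- close_job(): hands the job in; it is judged then, once.
Trained networks look in the newest picture that a camera, given by its name, has taken for a name from the list of things; names that differ only in an ending like _2 or _b are one class to them, and where a whole thing is asked for, a point or a joint stands for the part that bears it (a point fixed in the world has none). Each returns a list of dicts, best first, with "conf" (0 to 1); they miss things now and then, are a little off and sometimes report something else, mostly with a low value. They report only what shows in the picture. A call takes as long as a camera call.
- optics.trace(target, camera): "region" (400x640 bool, what is visible of it).
- optics.spot_point(target, camera): "centre" ([x, y, z] in mm, in world coordinates, good to about 4 mm: a listed point, or the origin of a listed thing).
The state is a dict: "time": time; "joint_pos": joint angles; "joint_vel": joint speeds; "effort": joint torques, N m; "tcp_pos": TCP position; "eef_rot": TCP orientation; "wrist_force": force on the tool from outside, world axes, zero at the start; "wrist_torque": the same for the moment, N m; "width": finger opening in mm; "grip_force": force on a finger pad.
Only numpy, scipy, OpenCV 4.12 (cv2) and the standard library are available. Lean on these libraries where they do the work, as an engineer would, in place of code of your own. Each camera call takes 0.05 s, during which the arm holds its last target. There are 200 camera calls.

## Working session

There is one attempt and no reset: what is moved stays moved. The work goes in short steps, Python scripts to look and compute and a tool call to move; the robot and the scene stay as the last step left them, time stands still between calls to the robot, and variables do not carry over. Pictures are saved under pics/ and viewed, at most 14 in all, crops included, and the job is handed in when it is done.

Besides the shell and the picture viewer there is one more tool, called after ">>>" as name([rows], argument=value, ...), one row to a line, values as JSON. send_rows: Moves the arm, as the interface text tells. Its arguments: {"type":"object","properties":{"commands":{"type":"array","items":{"type":"object","properties":{"angular":{"type":"array","items":{"type":"number"}},"travel":{"type":"array","items":{"type":"number"}},"gripper":{"type":"number"}}}},"force":{"type":"number"}},"required":["commands"]}

```bash
mkdir -p pics; ls; python3 - <<'E'
from bench import readout, optics, ctrl
import cv2, numpy as np
print(readout.read_state()); print([a for a in dir(ctrl) if a[0]!='_'], ctrl.tip_reach)
for c in ("top","scene"):
    im=optics.get_image(c); cv2.imwrite(f"pics/{c}0.png",im[:,:,::-1])
    k=optics.get_calibration(c); print(c,k)
    for n in ["tray","cup_base","cup_large","cup_medium","cup_small","cup_tiny","drip_mat","basket","basket_handle","basket_spout","ball1","masking_tape","dolly_block","marker_pen","spanner"]:
        r=optics.spot_point(n,c); print(n,[(round(d['conf'],2),np.round(d['centre']).tolist()) for d in r[:6]])
E
```

```text
pics
{'time': 0.0, 'joint_pos': array([-1.50051418e+00,  5.28472442e-01,  1.43392854e+00, -4.03483552e-05,
        1.18137119e+00, -1.78499010e-01]), 'joint_vel': array([ 0.00199271, -0.00093118,  0.00056328,  0.00046447,  0.00184245,
        0.00048828]), 'effort': array([ 1.17452772e-03, -4.42354202e+01, -1.78025597e+01,  4.41954262e-05,
        8.60494998e-03,  4.08992392e-06]), 'tcp_pos': array([ 153.85735232, -605.0368942 ,  238.32139015]), 'eef_rot': array([-1.08917101e-03,  9.92271921e-01,  1.24077588e-01,  4.03082485e-05]), 'wrist_force': array([-0.31567145,  0.09173649, -0.09011025]), 'wrist_torque': array([-0.02438058, -0.00702835, -0.02784108]), 'grip_force': 0.0, 'width': 84.94519185119151}
['Unreachable', 'tip_reach'] 8.0
top {'camera_matrix': array([[456.91007969,   0.        , 321.37403715],
       [  0.        , 456.91007969, 199.74560962],
       [  0.        ,   0.        ,   1.        ]]), 'R': array([[-0.02286949, -0.99970459, -0.00822915],
       [-0.99465632,  0.02358138, -0.10051231],
       [ 0.10067667,  0.00588651, -0.99490178]]), 't': array([   4.7529597 , 
[... 1423 characters left out ...]
.0])]
cup_base [(0.82, [436.0, 302.0, 1.0]), (0.37, [532.0, -298.0, 22.0])]
cup_large [(0.6, [469.0, 92.0, 4.0])]
cup_medium [(0.8, [528.0, 10.0, 2.0])]
cup_small []
cup_tiny [(0.7, [507.0, -133.0, 4.0])]
drip_mat [(0.95, [479.0, -299.0, -2.0])]
basket [(0.58, [471.0, -308.0, 3.0])]
basket_handle [(0.79, [465.0, -308.0, 92.0]), (0.44, [505.0, -131.0, 1.0])]
basket_spout [(0.74, [533.0, -292.0, 20.0])]
ball1 [(0.52, [425.0, -285.0, 18.0]), (0.41, [453.0, -312.0, 21.0]), (0.22, [507.0, -133.0, 5.0])]
masking_tape [(0.72, [523.0, -506.0, -0.0])]
dolly_block [(0.49, [564.0, 499.0, -2.0])]
marker_pen [(0.52, [618.0, -274.0, 4.0])]
spanner [(0.66, [577.0, 209.0, 2.0]), (0.25, [436.0, 304.0, 3.0])]
```

View pics/top0.png

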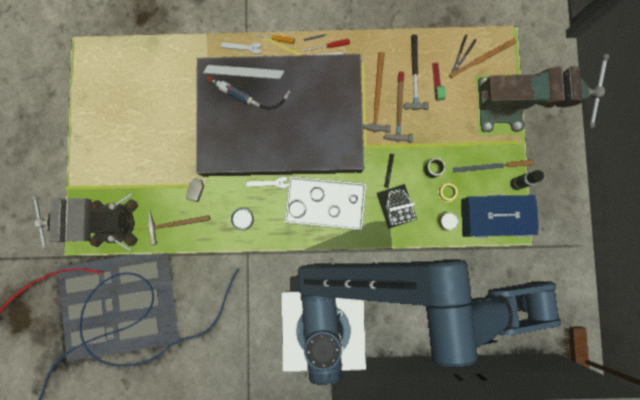

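View pics/scene0.png

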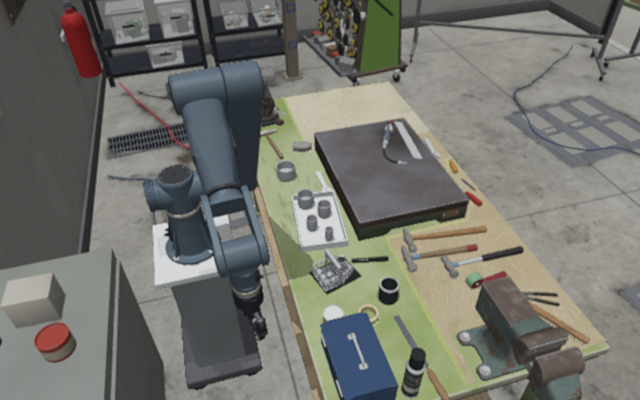

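The top view shows all four cups in the tray: large (298,209), medium (317,194), small (334,211) and tiny (353,199). The base cup is at (242,218) and the basket at (397,207), with its spout facing away from the robot. The scene view agrees, and the path over the bench at z≈300 is clear.

>>> send_rows([
  {"angular": [0, 0, 7.12], "travel": [0, 0, -3], "gripper": 1},
  {"angular": [0, 0, 7.12], "travel": [0, 0, -3], "gripper": 1},
  {"angular": [0, 0, 0], "travel": [2, -2.5, 0], "gripper": 1},
  {"angular": [0, 0, 0], "travel": [2, -2.5, 0], "gripper": 1},
  {"angular": [0, 0, 0], "travel": [2, -2.5, 0], "gripper": 1},
  {"angular": [0, 0, 0], "travel": [2, -2.5, 0], "gripper": 1},
  {"angular": [0, 0, 0], "travel": [2, -2.5, 0], "gripper": 1},
  {"angular": [0, 0, 0], "travel": [2, -2.5, 0], "gripper": 1},
  {"angular": [0, 0, 0], "travel": [2, -2.5, 0], "gripper": 1},
  {"angular": [0, 0, 0], "travel": [2, -2.5, 0], "gripper": 1},
  {"angular": [0, 0, 0], "travel": [2, -2.5, 0], "gripper": 1},
  {"angular": [0, 0, 0], "travel": [2, -2.5, 0], "gripper": 1},
])

```text
time: 2.6
tcp_pos: [354.6, -354.4, 299.5]
eef_rot: [0.0, 1.0, -0.0, 0.0]
wrist_force: [0.7, 0.4, -1.2]
width: 0.1
grip_force: 0.0
```

```bash
cat > h.py <<'E'
from bench import readout, optics, ctrl
import cv2, numpy as np
from scipy.spatial.transform import Rotation as Ro
def st():
    s=readout.read_state(); q=s['eef_rot']; R=Ro.from_quat([q[1],q[2],q[3],q[0]])
    return s, s['tcp_pos'], R
def show():
    s,p,R=st(); M=R.as_matrix()
    print('t',round(s['time'],2),'tcp',p.round(1),'x',M[:,0].round(3),'y',M[:,1].round(3),'z',M[:,2].round(3),'F',s['wrist_force'].round(1),'w',round(s['width'],1),'g',round(s['grip_force'],1),'j',s['joint_pos'].round(2),'tip',ctrl.tip_reach)
def spots(names,cam,fresh=True):
    if fresh: im=optics.get_image(cam)
    for n in names:
        print(cam,n,[(round(d['conf'],2),d['centre'].round(1).tolist() if hasattr(d['centre'],'round') else np.round(d['centre'],1).tolist()) for d in optics.spot_point(n,cam)[:6]])
    return im if fresh else None
def togo(target):
    s,p,R=st(); print('tool cm',(R.inv().apply(np.array(target)-p)/10).round(2))
E
python3 -c "from h import *; show()"
```

```text
t 2.6 tcp [ 354.6 -354.4  299.5] x [ 1. -0.  0.] y [-0. -1.  0.] z [ 0. -0. -1.] F [ 0.7  0.4 -1.2] w 0.1 g 0.0 j [-1.01  0.29  1.66  0.    1.19  0.56] tip 8.0
```

>>> send_rows([
  {"travel": [0.8, -3.4, 0], "angular": [0, 0, 0], "gripper": -1},
  {"travel": [0.8, -3.4, 0], "angular": [0, 0, 0], "gripper": -1},
  {"travel": [0.8, -3.4, 0], "angular": [0, 0, 0], "gripper": -1},
  {"travel": [0.8, -3.4, 0], "angular": [0, 0, 0], "gripper": -1},
  {"travel": [0.8, -3.4, 0], "angular": [0, 0, 0], "gripper": -1},
  {"travel": [0.8, -3.4, 0], "angular": [0, 0, 0], "gripper": -1},
  {"travel": [0.8, -3.4, 0], "angular": [0, 0, 0], "gripper": -1},
  {"travel": [0.8, -3.4, 0], "angular": [0, 0, 0], "gripper": -1},
  {"travel": [0.8, -3.4, 0], "angular": [0, 0, 0], "gripper": -1},
  {"travel": [0.8, -3.4, 0], "angular": [0, 0, 0], "gripper": -1},
])

```text
time: 3.43
tcp_pos: [433.9, -14.0, 299.6]
eef_rot: [0.0, 1.0, -0.0, 0.0]
wrist_force: [0.7, -1.0, -0.2]
width: 85.3
grip_force: 0.0
```

```bash
python3 - <<'E'
from h import *
show()
im=spots(["tray","cup_base","cup_large","cup_medium","cup_small","cup_tiny"],"wrist")
k=optics.get_calibration("wrist");print(k)
cv2.imwrite("pics/w1.png",im[:,:,::-1]); show()
E
```

```text
t 3.43 tcp [433.9 -14.  299.6] x [ 1.    -0.     0.001] y [-0. -1.  0.] z [ 0.001 -0.    -1.   ] F [ 0.7 -1.  -0.2] w 85.3 g 0.0 j [-0.29  0.19  1.81  0.    1.15  1.28] tip 8.0
wrist tray [(0.77, [495.6, -28.5, 4.9])]
wrist cup_base [(0.82, [439.8, 300.4, -0.3])]
wrist cup_large [(0.72, [469.9, 90.1, 0.8])]
wrist cup_medium [(0.63, [529.7, 16.3, 2.5])]
wrist cup_small []
wrist cup_tiny [(0.78, [506.7, -124.3, 3.3])]
{'camera_matrix': array([[360.43311216,   0.        , 327.70695859],
       [  0.        , 360.43311216, 203.23294738],
       [  0.        ,   0.        ,   1.        ]]), 'R': array([[-1.70010694e-03, -9.99998441e-01,  4.77086615e-04],
       [-9.64435822e-01,  1.76574613e-03,  2.64311232e-01],
       [-2.64311662e-01, -1.07620632e-05, -9.64437321e-01]]), 't': array([-15.80046633, 366.85673757, 551.26426495])}
t 3.78 tcp [433.7 -16.8 299.3] x [ 1.    -0.001  0.   ] y [-0.001 -1.     0.   ] z [ 0. -0. -1.] F [ 1.3 -0.2 -0. ] w 85.4 g 0.0 j [-0.3   0.19  1.81 -0.    1.15  1.28] tip 8.0
```

View pics/w1.png

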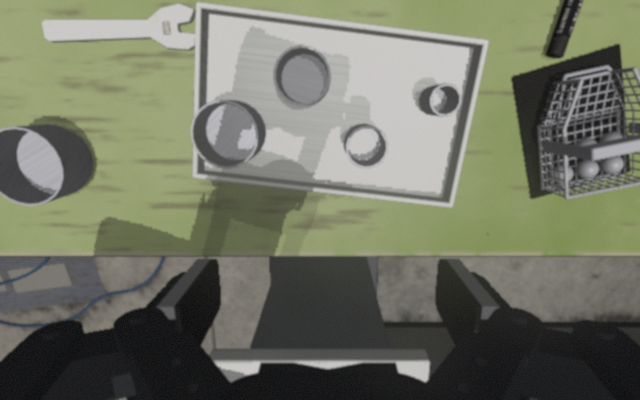

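The wrist view shows the cup rims at large ≈(229,134), medium ≈(302,77), small ≈(364,145) and tiny ≈(439,100). The base rim is at about (27,166), cut off by the frame edge, and the basket is on the right with its spout up and away. I'll back-project these rims onto z=64.

```bash
cat >> h.py <<'E'
def back(px,z,k):
    K,R,t=[np.array(k[n]) for n in("camera_matrix","R","t")]
    d=R.T@np.linalg.inv(K)@np.array([px[0],px[1],1.]); c=-R.T@t
    return c+d*(z-c[2])/d[2]
E
python3 - <<'E'
from h import *
k=optics.get_calibration("wrist")
for n,p,z in [("L",(229,134),64),("M",(302,77),64),("S",(364,145),64),("T",(439,100),64)]: print(n,back(p,z,k).round(1))
E
python3 - <<'E'
import cv2
im=cv2.imread("pics/w1.png")[30:190,180:480]
cv2.imwrite("pics/w1c.png",cv2.resize(im,(800,427),interpolation=cv2.INTER_CUBIC))
E
```

```text
L [470.8  83.4  64. ]
M [525.3   8.3  64. ]
S [459.5 -53.6  64. ]
T [ 503.5 -126.7   64. ]
```

View pics/w1c.png

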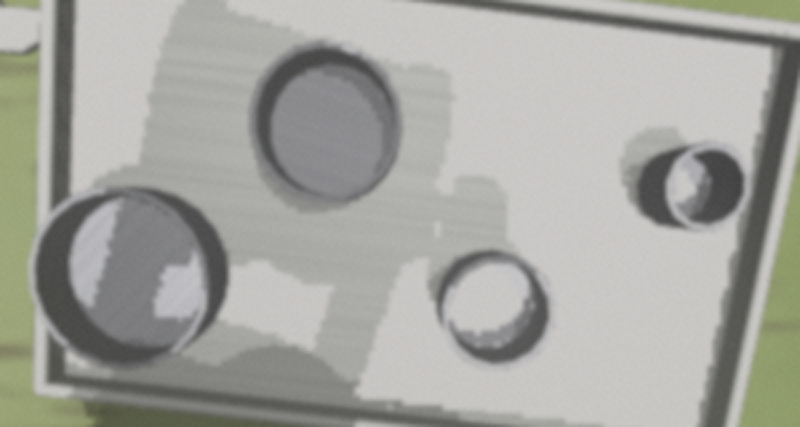

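Allowing for the arm settling about 3 mm after the picture, all views agree: L (470,90), M (528,11), S (459,-53), T (505,-129), base about (439,303). I'll grasp the large cup first.

>>> send_rows([
  {"travel": [0.6, -1.78, 3.0], "angular": [0, 0, 0], "gripper": -1},
  {"travel": [0.6, -1.78, 3.0], "angular": [0, 0, 0], "gripper": -1},
  {"travel": [0.6, -1.78, 3.0], "angular": [0, 0, 0], "gripper": -1},
  {"travel": [0.6, -1.78, 3.0], "angular": [0, 0, 0], "gripper": -1},
  {"travel": [0.6, -1.78, 3.0], "angular": [0, 0, 0], "gripper": -1},
  {"travel": [0.6, -1.78, 3.0], "angular": [0, 0, 0], "gripper": -1},
  {"travel": [0, 0, 0], "angular": [0, 0, 0], "gripper": -1},
  {"travel": [0, 0, 0], "angular": [0, 0, 0], "gripper": -1},
])

```text
time: 4.45
tcp_pos: [469.0, 90.3, 117.8]
eef_rot: [0.0, 1.0, -0.0, -0.002]
wrist_force: [0.1, -0.1, 0.0]
width: 85.6
grip_force: 0.0
```

```bash
python3 - <<'E'
from h import *
show()
im=spots(["cup_base","cup_large","cup_medium"],"wrist")
cv2.imwrite("pics/w2.png",im[:,:,::-1]); show(); togo([470,90,47])
E
```

```text
t 4.45 tcp [469.   90.3 117.8] x [ 1.    -0.    -0.005] y [-0. -1.  0.] z [-0.005 -0.    -1.   ] F [ 0.1 -0.1  0. ] w 85.6 g 0.0 j [-0.04  0.54  1.9  -0.    0.7   1.53] tip 8.0
wrist cup_base []
wrist cup_large [(0.57, [470.7, 89.6, 0.1])]
wrist cup_medium [(0.55, [530.2, 15.9, 2.6])]
t 4.65 tcp [470.9  89.9 121.1] x [ 1.    -0.002  0.004] y [-0.002 -1.     0.   ] z [ 0.004 -0.    -1.   ] F [0.1 0.1 0.5] w 85.2 g 0.0 j [-0.04  0.53  1.9  -0.    0.7   1.53] tip 8.0
tool cm [-0.11 -0.01  7.41]
```

View pics/w2.png

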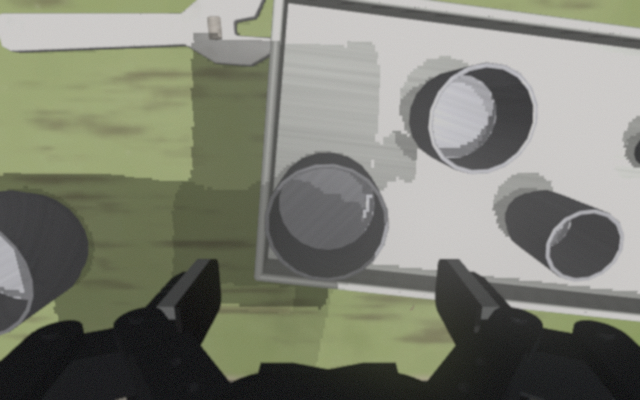

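The large rim is at (328,222), centred between the jaws at columns 218 and 440. I'll descend, grip and lift.

>>> send_rows([
  {"travel": [0, 0, 1.8], "angular": [0, 0, 0], "gripper": -1},
  {"travel": [0, 0, 1.8], "angular": [0, 0, 0], "gripper": -1},
  {"travel": [0, 0, 1.8], "angular": [0, 0, 0], "gripper": -1},
  {"travel": [0, 0, 1.8], "angular": [0, 0, 0], "gripper": -1},
  {"travel": [0, 0, 0], "angular": [0, 0, 0], "gripper": -1},
  {"travel": [0, 0, 0], "angular": [0, 0, 0], "gripper": 0.4},
  {"travel": [0, 0, 0], "angular": [0, 0, 0], "gripper": 0.4},
  {"travel": [0, 0, 0], "angular": [0, 0, 0], "gripper": 0.4},
  {"travel": [0, 0, 0], "angular": [0, 0, 0], "gripper": 0.4},
  {"travel": [0, 0, 0], "angular": [0, 0, 0], "gripper": 0.4},
], force=40)

```text
time: 5.48
tcp_pos: [470.6, 90.7, 49.3]
eef_rot: [0.0, 1.0, 0.0, 0.002]
wrist_force: [-0.7, -2.2, 8.1]
width: 67.8
grip_force: 45.4
```

>>> send_rows([
  {"travel": [0, 0, -1.5], "angular": [0, 0, 0], "gripper": 0.4},
  {"travel": [0, 0, -2.5], "angular": [0, 0, 0], "gripper": 0.4},
  {"travel": [0, 0, -3], "angular": [0, 0, 0], "gripper": 0.4},
  {"travel": [0, 0, -3], "angular": [0, 0, 0], "gripper": 0.4},
  {"travel": [-0.6, -1.5, -2], "angular": [0, 0, 0], "gripper": 0.4},
  {"travel": [-0.6, -2, 0], "angular": [0, 0, 0], "gripper": 0.4},
  {"travel": [-0.6, -2, 0], "angular": [0, 0, 0], "gripper": 0.4},
  {"travel": [-0.6, -2, 0], "angular": [0, 0, 0], "gripper": 0.4},
  {"travel": [-0.6, -1.5, 0], "angular": [0, 0, 0], "gripper": 0.4},
  {"travel": [0, -1, 0], "angular": [0, 0, 0], "gripper": 0.4},
  {"travel": [0, 0, 0], "angular": [0, 0, 0], "gripper": 0.4},
])

```text
time: 6.4
tcp_pos: [439.8, 192.7, 168.2]
eef_rot: [-0.0, 1.0, 0.001, 0.001]
wrist_force: [0.5, -0.9, -0.8]
width: 67.6
grip_force: 46.1
```

```bash
python3 - <<'E'
from h import *
show()
im=spots(["cup_base","cup_large"],"wrist")
cv2.imwrite("pics/w3.png",im[:,:,::-1]); show()
spots(["cup_base"],"top");spots(["cup_base"],"scene")
E
```

```text
t 6.4 tcp [439.8 192.7 168.2] x [1.    0.003 0.002] y [ 0.003 -1.    -0.001] z [ 0.002  0.001 -1.   ] F [ 0.5 -0.9 -0.8] w 67.6 g 46.1 j [0.18 0.45 1.86 0.   0.83 1.75] tip 8.0
wrist cup_base [(0.66, [440.7, 302.3, -1.5]), (0.27, [497.6, -23.8, 3.6])]
wrist cup_large [(0.9, [435.7, 192.4, 117.3]), (0.52, [462.1, -57.8, 4.8])]
t 6.55 tcp [440.3 190.7 167.6] x [1.    0.    0.001] y [ 0. -1.  0.] z [ 0.001 -0.    -1.   ] F [-0.1 -0.2 -0.3] w 67.6 g 46.1 j [ 0.18  0.45  1.86 -0.    0.83  1.75] tip 8.0
top cup_base [(0.45, [445.7, 305.7, -0.2]), (0.27, [531.0, -504.2, -0.2])]
scene cup_base [(0.74, [435.9, 303.6, 3.2]), (0.26, [526.9, -506.2, 1.5])]
```

View pics/w3.png

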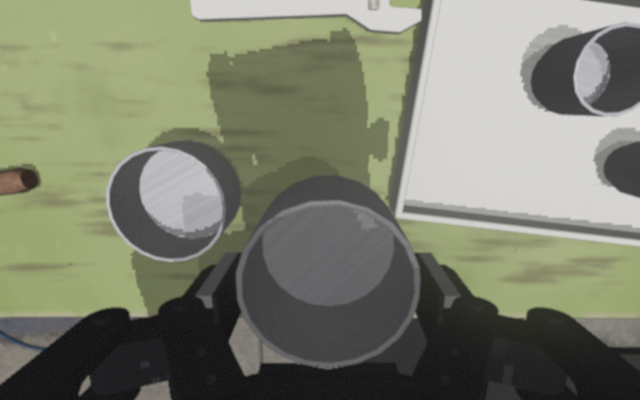

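The large cup is held centred, with its rim at (329,284). The base rim is at (166,204) and upright. I'll back-project both.

```bash
python3 - <<'E'
from h import *
show();k=optics.get_calibration("wrist")
print(back((166,204),60,k),back((329,284),184,k)); 
E
```

```text
t 6.75 tcp [440.1 190.4 167.3] x [ 1.    -0.001  0.   ] y [-0.001 -1.     0.   ] z [ 0. -0. -1.] F [-0.2 -0.1 -2. ] w 67.7 g 46.1 j [ 0.17  0.45  1.86 -0.    0.83  1.75] tip 8.0
[438.88976822 303.68249801  60.        ] [442.84666209 190.31469815 184.        ]
```

>>> send_rows([
  {"travel": [0, -2.5, 0], "angular": [0, 0, 0], "gripper": 0.4},
  {"travel": [0, -3.3, 0], "angular": [0, 0, 0], "gripper": 0.4},
  {"travel": [0, -3.3, 0], "angular": [0, 0, 0], "gripper": 0.4},
  {"travel": [-0.1, -2.2, 0], "angular": [0, 0, 0], "gripper": 0.4},
  {"travel": [0, 0, 2], "angular": [0, 0, 0], "gripper": 0.4},
  {"travel": [0, 0, 2.5], "angular": [0, 0, 0], "gripper": 0.4},
  {"travel": [0, 0, 2], "angular": [0, 0, 0], "gripper": 0.4},
  {"travel": [0, 0, 1.5], "angular": [0, 0, 0], "gripper": 0.4},
  {"travel": [0, 0, 1.2], "angular": [0, 0, 0], "gripper": 0.4},
  {"travel": [0, 0, 1], "angular": [0, 0, 0], "gripper": 0.4},
  {"travel": [0, 0, 0], "angular": [0, 0, 0], "gripper": 0.4},
])

```text
time: 7.67
tcp_pos: [438.4, 303.5, 63.8]
eef_rot: [0.0, 1.0, -0.0, -0.001]
wrist_force: [-1.0, -0.0, -1.3]
width: 67.4
grip_force: 45.9
```

```bash
python3 - <<'E'
from h import *
import time
im=optics.get_image("wrist"); show()
cv2.imwrite("pics/w4.png",im[:,:,::-1])
E
```

```text
t 7.72 tcp [438.7 303.6  64.5] x [ 1.    -0.    -0.001] y [-0.    -1.     0.001] z [-0.001 -0.001 -1.   ] F [ 0.1 -0.6 -1.5] w 67.8 g 45.9 j [ 0.4   0.68  1.79 -0.    0.67  1.97] tip 8.0
```

>>> send_rows([
  {"travel": [0, 0, 0.2], "angular": [0, 0, 0], "gripper": 0.4},
  {"travel": [0, 0, 0], "angular": [0, 0, 0], "gripper": -1},
  {"travel": [0, 0, 0], "angular": [0, 0, 0], "gripper": -1},
  {"travel": [0, 0, 0], "angular": [0, 0, 0], "gripper": -1},
  {"travel": [0, 0, -1], "angular": [0, 0, 0], "gripper": -1},
  {"travel": [0, 0, -2], "angular": [0, 0, 0], "gripper": -1},
  {"travel": [0, 0, -3], "angular": [0, 0, 0], "gripper": -1},
  {"travel": [0, 0, 0], "angular": [0, 0, 0], "gripper": -1},
])

```text
time: 8.38
tcp_pos: [441.7, 305.6, 128.5]
eef_rot: [-0.002, 1.0, 0.0, 0.005]
wrist_force: [0.5, 0.1, 0.1]
width: 85.6
grip_force: 0.0
```

>>> send_rows([
  {"travel": [0.5, 2, 0], "angular": [0, 0, 0], "gripper": -1},
  {"travel": [1, 3.3, 0], "angular": [0, 0, 0], "gripper": -1},
  {"travel": [1, 3.3, 0], "angular": [0, 0, 0], "gripper": -1},
  {"travel": [1, 3.3, 0], "angular": [0, 0, 0], "gripper": -1},
  {"travel": [1, 3.3, 0], "angular": [0, 0, 0], "gripper": -1},
  {"travel": [1, 3.3, 0], "angular": [0, 0, 0], "gripper": -1},
  {"travel": [1, 3.3, 0], "angular": [0, 0, 0], "gripper": -1},
  {"travel": [1, 3.3, 0], "angular": [0, 0, 0], "gripper": -1},
  {"travel": [1, 2.5, 0], "angular": [0, 0, 0], "gripper": -1},
  {"travel": [0.5, 1.7, 0], "angular": [0, 0, 0], "gripper": -1},
  {"travel": [0, 0, 0], "angular": [0, 0, 0], "gripper": -1},
])

```text
time: 9.3
tcp_pos: [531.2, 7.5, 124.2]
eef_rot: [0.001, 1.0, -0.002, 0.002]
wrist_force: [0.5, 0.8, 0.3]
width: 85.4
grip_force: 0.0
```

```bash
python3 - <<'E'
from h import *
show()
im=spots(["cup_medium","cup_small","cup_tiny"],"wrist")
cv2.imwrite("pics/w5.png",im[:,:,::-1]); show()
E
```

```text
t 9.3 tcp [531.2   7.5 124.2] x [ 1.    -0.004  0.004] y [-0.004 -1.     0.002] z [ 0.004 -0.002 -1.   ] F [0.5 0.8 0.3] w 85.4 g 0.0 j [-0.2   0.57  1.77 -0.    0.79  1.38] tip 8.0
wrist cup_medium [(0.58, [528.4, 15.4, 4.5])]
wrist cup_small [(0.92, [462.8, -59.3, 2.0]), (0.37, [504.9, -127.0, 4.2])]
wrist cup_tiny [(0.96, [504.9, -126.0, 4.1])]
t 9.5 tcp [528.   12.1 123.5] x [ 1.     0.001 -0.001] y [ 0.001 -1.    -0.   ] z [-0.001  0.    -1.   ] F [-0.8 -0.7 -0.8] w 85.2 g 0.0 j [-0.19  0.57  1.78  0.    0.79  1.38] tip 8.0
```

View pics/w5.png

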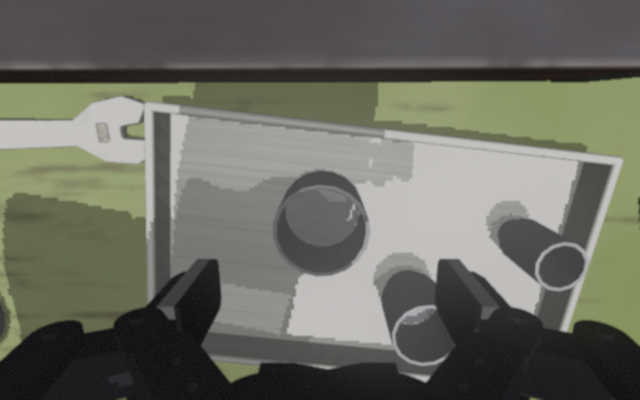

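The medium rim is at (322,231), and the arm has since settled over it. The dark plate edge at row 80 is clear. I'll descend, grip and carry it to the base.

>>> send_rows([
  {"travel": [0, 0, 1.8], "angular": [0, 0, 0], "gripper": -1},
  {"travel": [0, 0, 2], "angular": [0, 0, 0], "gripper": -1},
  {"travel": [0, 0, 2], "angular": [0, 0, 0], "gripper": -1},
  {"travel": [0, 0, 1.5], "angular": [0, 0, 0], "gripper": -1},
  {"travel": [0, 0, 0], "angular": [0, 0, 0], "gripper": 0.8},
  {"travel": [0, 0, 0], "angular": [0, 0, 0], "gripper": 0.8},
  {"travel": [0, 0, 0], "angular": [0, 0, 0], "gripper": 0.8},
  {"travel": [0, 0, 0], "angular": [0, 0, 0], "gripper": 0.8},
  {"travel": [0, 0, 0], "angular": [0, 0, 0], "gripper": 0.8},
  {"travel": [0, 0, 0], "angular": [0, 0, 0], "gripper": 0.8},
], force=40)

```text
time: 10.33
tcp_pos: [529.2, 11.2, 51.1]
eef_rot: [0.0, 1.0, 0.0, 0.001]
wrist_force: [-0.5, 0.2, 1.3]
width: 55.2
grip_force: 42.6
```

>>> send_rows([
  {"travel": [0, 0, -1.5], "angular": [0, 0, 0], "gripper": 0.8},
  {"travel": [0, 0, -2.5], "angular": [0, 0, 0], "gripper": 0.8},
  {"travel": [0, 0, -3], "angular": [0, 0, 0], "gripper": 0.8},
  {"travel": [-0.5, -1.5, -3], "angular": [0, 0, 0], "gripper": 0.8},
  {"travel": [-1, -2.5, -3], "angular": [0, 0, 0], "gripper": 0.8},
  {"travel": [-1.2, -3, 0], "angular": [0, 0, 0], "gripper": 0.8},
  {"travel": [-1.2, -3, 0], "angular": [0, 0, 0], "gripper": 0.8},
  {"travel": [-1.2, -3, 0], "angular": [0, 0, 0], "gripper": 0.8},
  {"travel": [-1.2, -3, 0], "angular": [0, 0, 0], "gripper": 0.8},
  {"travel": [-1.2, -2.5, 0], "angular": [0, 0, 0], "gripper": 0.8},
  {"travel": [-0.7, -1.5, 0], "angular": [0, 0, 0], "gripper": 0.8},
  {"travel": [0, 0, 0], "angular": [0, 0, 0], "gripper": 0.8},
])

```text
time: 11.33
tcp_pos: [444.4, 213.6, 180.6]
eef_rot: [-0.0, 1.0, 0.002, -0.001]
wrist_force: [-0.0, -0.2, -1.8]
width: 55.0
grip_force: 42.9
```

```bash
python3 - <<'E'
from h import *
im=optics.get_image("wrist");k=optics.get_calibration("wrist"); show()
spots(["cup_base","cup_large"],"wrist")
cv2.imwrite("pics/w6.png",im[:,:,::-1]); show(); np.savez("k6.npz",**k)
E
```

```text
t 11.38 tcp [445.6 212.3 180.6] x [1.    0.004 0.   ] y [ 0.004 -1.     0.   ] z [ 0. -0. -1.] F [ 0.2  0.1 -1.4] w 55.3 g 42.8 j [ 0.22  0.44  1.82 -0.    0.88  1.79] tip 8.0
wrist cup_base []
wrist cup_large [(0.95, [435.3, 305.6, 16.6])]
t 11.53 tcp [447.3 210.5 180.5] x [ 1.    -0.     0.001] y [-0. -1.  0.] z [ 0.001 -0.    -1.   ] F [-0.6 -0.5 -1.8] w 54.9 g 42.8 j [ 0.21  0.44  1.82 -0.    0.88  1.79] tip 8.0
```

View pics/w6.png

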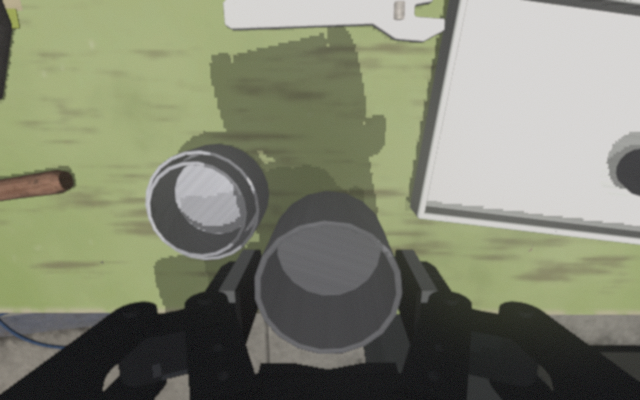

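The large cup is seated in the base, with its rim centre near (201,205). The medium cup is held centred, rim at (329,286).

```bash
python3 - <<'E'
from h import *
k=np.load("k6.npz"); print(back((201,205),78,k), back((329,286),195,k),back((201,205),60,k))
E
```

```text
[444.60924891 299.52339495  78.        ] [446.3409698  212.20797599 195.        ] [439.5599778  306.07516092  60.        ]
```

>>> send_rows([
  {"travel": [-0.3, -2.3, 0], "angular": [0, 0, 0], "gripper": 0.8},
  {"travel": [-0.2, -3, 0], "angular": [0, 0, 0], "gripper": 0.8},
  {"travel": [-0.2, -2.5, 0], "angular": [0, 0, 0], "gripper": 0.8},
  {"travel": [0, -1.5, 1], "angular": [0, 0, 0], "gripper": 0.8},
  {"travel": [0, 0, 2], "angular": [0, 0, 0], "gripper": 0.8},
  {"travel": [0, 0, 2], "angular": [0, 0, 0], "gripper": 0.8},
  {"travel": [0, 0, 1], "angular": [0, 0, 0], "gripper": 0.8},
  {"travel": [0, 0, 1], "angular": [0, 0, 0], "gripper": 0.8},
  {"travel": [0, 0, 1], "angular": [0, 0, 0], "gripper": 0.8},
  {"travel": [0, 0, 0], "angular": [0, 0, 0], "gripper": 0.8},
])

```text
time: 12.37
tcp_pos: [439.3, 303.2, 98.8]
eef_rot: [0.001, 1.0, -0.001, -0.001]
wrist_force: [-0.8, -0.5, -1.3]
width: 55.3
grip_force: 42.9
```

>>> send_rows([
  {"travel": [0, 0, 0.6], "angular": [0, 0, 0], "gripper": 0.8},
  {"travel": [0, 0, 0.5], "angular": [0, 0, 0], "gripper": 0.8},
  {"travel": [0, 0, 0.5], "angular": [0, 0, 0], "gripper": 0.8},
  {"travel": [0, 0, 0], "angular": [0, 0, 0], "gripper": 0.8},
])

```text
time: 12.7
tcp_pos: [439.4, 304.0, 83.7]
eef_rot: [0.0, 1.0, 0.0, -0.0]
wrist_force: [-0.4, -0.6, -0.9]
width: 54.9
grip_force: 42.9
```

>>> send_rows([
  {"travel": [0, 0, 0], "angular": [0, 0, 0], "gripper": -1},
  {"travel": [0, 0, 0], "angular": [0, 0, 0], "gripper": -1},
  {"travel": [0, 0, 0], "angular": [0, 0, 0], "gripper": -1},
  {"travel": [0, 0, 0], "angular": [0, 0, 0], "gripper": -1},
  {"travel": [0, 0, -1], "angular": [0, 0, 0], "gripper": -1},
  {"travel": [0, 0, -2], "angular": [0, 0, 0], "gripper": -1},
  {"travel": [0, 0, -3], "angular": [0, 0, 0], "gripper": -1},
  {"travel": [0, 2, 0], "angular": [0, 0, 0], "gripper": -1},
])

```text
time: 13.37
tcp_pos: [443.5, 287.6, 149.6]
eef_rot: [-0.003, 1.0, 0.002, 0.006]
wrist_force: [0.9, 0.1, -0.2]
width: 85.2
grip_force: 0.0
```

>>> send_rows([
  {"travel": [0.2, 3.4, 0], "angular": [0, 0, 0], "gripper": -1},
  {"travel": [0.2, 3.4, 0], "angular": [0, 0, 0], "gripper": -1},
  {"travel": [0.2, 3.4, 0], "angular": [0, 0, 0], "gripper": -1},
  {"travel": [0.2, 3.4, 0], "angular": [0, 0, 0], "gripper": -1},
  {"travel": [0.2, 3.4, 0], "angular": [0, 0, 0], "gripper": -1},
  {"travel": [0.2, 3.4, 0], "angular": [0, 0, 0], "gripper": -1},
  {"travel": [0.2, 3.4, 0], "angular": [0, 0, 0], "gripper": -1},
  {"travel": [0.2, 3.4, 0], "angular": [0, 0, 0], "gripper": -1},
  {"travel": [0.2, 3.3, 0], "angular": [0, 0, 0], "gripper": -1},
  {"travel": [0.2, 3.1, 1], "angular": [0, 0, 0], "gripper": -1},
  {"travel": [0, 0, 1], "angular": [0, 0, 0], "gripper": -1},
  {"travel": [0, 0, 0], "angular": [0, 0, 0], "gripper": -1},
])

```text
time: 14.37
tcp_pos: [459.6, -53.6, 124.0]
eef_rot: [-0.0, 1.0, -0.002, -0.0]
wrist_force: [0.3, 1.0, -0.5]
width: 85.6
grip_force: 0.0
```

```bash
python3 - <<'E'
from h import *
for i in range(3): 
  spots(["cup_small","cup_tiny"],"wrist"); show()
togo([460,-54,53])
spots(["cup_base","cup_large","cup_medium"],"top")
E
```

```text
wrist cup_small [(0.7, [462.2, -55.5, 0.4])]
wrist cup_tiny [(0.95, [504.8, -124.9, 2.1])]
t 14.52 tcp [459.6 -51.3 124.9] x [ 1.     0.001 -0.   ] y [ 0.001 -1.    -0.   ] z [-0.  0. -1.] F [-0.3 -0.3  0.4] w 85.3 g 0.0 j [-0.35  0.51  1.94  0.    0.69  1.22] tip 8.0
wrist cup_small [(0.64, [459.7, -55.9, 1.7]), (0.42, [494.0, -25.8, 1.7])]
wrist cup_tiny [(0.95, [505.9, -124.9, 5.2])]
t 14.67 tcp [459.9 -50.9 124.9] x [1.    0.002 0.001] y [ 0.002 -1.     0.   ] z [ 0.001 -0.    -1.   ] F [-0.   0.3  0.2] w 85.4 g 0.0 j [-0.35  0.51  1.94  0.    0.69  1.22] tip 8.0
wrist cup_small [(0.91, [463.4, -54.1, 5.6])]
wrist cup_tiny [(0.91, [505.7, -126.7, 4.1])]
t 14.82 tcp [459.9 -51.2 124.7] x [1.    0.002 0.001] y [ 0.002 -1.     0.   ] z [ 0.001 -0.    -1.   ] F [-0.6 -0.5  0.2] w 85.0 g 0.0 j [-0.35  0.51  1.94  0.    0.69  1.22] tip 8.0
tool cm [0.   0.28 7.17]
top cup_base [(0.45, [442.8, 306.4, 0.0])]
top cup_large [(0.72, [458.1, -311.4, 16.2]), (0.46, [441.5, 302.5, 36.9]), (0.44, [440.8, 301.9, 18.9])]
top cup_medium [(0.7, [438.0, 302.7, 38.5]), (0.49, [444.3, 304.5, -0.8]), (0.27, [578.6, 211.2, -2.6])]
```

>>> send_rows([
  {"travel": [0, 0.3, 1.6], "angular": [0, 0, 0], "gripper": -1},
  {"travel": [0, 0, 2], "angular": [0, 0, 0], "gripper": -1},
  {"travel": [0, 0, 2], "angular": [0, 0, 0], "gripper": -1},
  {"travel": [0, 0, 1.5], "angular": [0, 0, 0], "gripper": -1},
  {"travel": [0, 0, 0], "angular": [0, 0, 0], "gripper": 1},
  {"travel": [0, 0, 0], "angular": [0, 0, 0], "gripper": 1},
  {"travel": [0, 0, 0], "angular": [0, 0, 0], "gripper": 1},
  {"travel": [0, 0, 0], "angular": [0, 0, 0], "gripper": 1},
  {"travel": [0, 0, 0], "angular": [0, 0, 0], "gripper": 1},
  {"travel": [0, 0, 0], "angular": [0, 0, 0], "gripper": 1},
], force=40)

```text
time: 15.85
tcp_pos: [460.4, -55.0, 54.3]
eef_rot: [0.0, 1.0, 0.0, 0.001]
wrist_force: [-0.1, 1.8, 5.7]
width: 41.8
grip_force: 40.8
```

>>> send_rows([
  {"travel": [0, 0, -1.5], "angular": [0, 0, 0], "gripper": 1},
  {"travel": [0, 0, -3], "angular": [0, 0, 0], "gripper": 1},
  {"travel": [0, 0, -3.5], "angular": [0, 0, 0], "gripper": 1},
  {"travel": [0, -1.5, -3], "angular": [0, 0, 0], "gripper": 1},
  {"travel": [-0.3, -3, -2], "angular": [0, 0, 0], "gripper": 1},
  {"travel": [-0.3, -3.5, 0], "angular": [0, 0, 0], "gripper": 1},
  {"travel": [-0.3, -3.5, 0], "angular": [0, 0, 0], "gripper": 1},
  {"travel": [-0.3, -3.5, 0], "angular": [0, 0, 0], "gripper": 1},
  {"travel": [-0.3, -3.5, 0], "angular": [0, 0, 0], "gripper": 1},
  {"travel": [-0.3, -3.5, 0], "angular": [0, 0, 0], "gripper": 1},
  {"travel": [-0.2, -3, 0], "angular": [0, 0, 0], "gripper": 1},
  {"travel": [0, -1.7, 0], "angular": [0, 0, 0], "gripper": 1},
])

```text
time: 16.85
tcp_pos: [438.6, 215.0, 183.6]
eef_rot: [-0.0, 1.0, 0.001, 0.0]
wrist_force: [0.4, 0.3, -0.6]
width: 42.4
grip_force: 41.1
```

```bash
python3 - <<'E'
from h import *
im=optics.get_image("wrist")
im=optics.get_image("wrist");k=optics.get_calibration("wrist"); show()
spots(["cup_base","cup_large","cup_medium"],"wrist")
cv2.imwrite("pics/w7.png",im[:,:,::-1]); show(); np.savez("k7.npz",**k)
E
```

```text
t 16.95 tcp [439.3 214.6 183.6] x [1.    0.005 0.001] y [ 0.005 -1.    -0.001] z [ 0.001  0.001 -1.   ] F [ 0.5 -0.4 -1.4] w 42.2 g 41.1 j [0.23 0.43 1.83 0.   0.88 1.79] tip 8.0
wrist cup_base []
wrist cup_large [(0.77, [437.2, 305.1, 12.7])]
wrist cup_medium [(0.63, [439.8, 310.4, 36.8])]
t 17.15 tcp [439.5 211.3 183.3] x [ 1.    -0.001 -0.   ] y [-0.001 -1.     0.   ] z [-0. -0. -1.] F [ 0.5  0.1 -1.8] w 42.2 g 41.1 j [ 0.22  0.43  1.83 -0.    0.88  1.79] tip 8.0
```

View pics/w7.png

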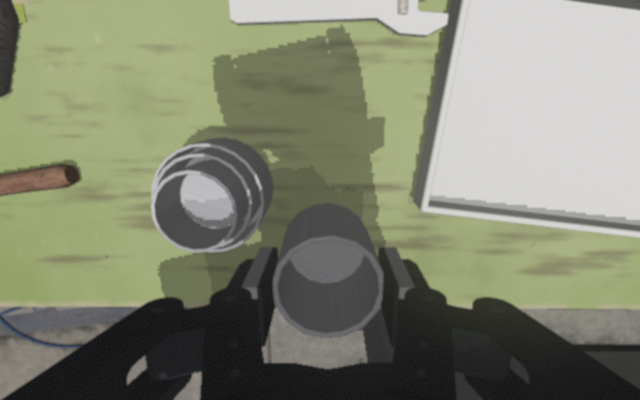

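Three rims are nested. The medium cup's is the front ring, centre ≈(194,210) at z=96. The small cup is held.

```bash
python3 - <<'E'
from h import *
k=np.load("k7.npz"); print(back((194.5,210.5),96,k), back((329,286),195,k))
E
```

```text
[438.78641086 300.9367191   96.        ] [438.40259007 214.45158004 195.        ]
```

>>> send_rows([
  {"travel": [0, -2.2, 0], "angular": [0, 0, 0], "gripper": 1},
  {"travel": [0, -3, 0], "angular": [0, 0, 0], "gripper": 1},
  {"travel": [0, -2.5, 0], "angular": [0, 0, 0], "gripper": 1},
  {"travel": [0, -1.4, 0], "angular": [0, 0, 0], "gripper": 1},
  {"travel": [0, 0, 1.5], "angular": [0, 0, 0], "gripper": 1},
  {"travel": [0, 0, 1.5], "angular": [0, 0, 0], "gripper": 1},
  {"travel": [0, 0, 1], "angular": [0, 0, 0], "gripper": 1},
  {"travel": [0, 0, 1], "angular": [0, 0, 0], "gripper": 1},
  {"travel": [0, 0, 1], "angular": [0, 0, 0], "gripper": 1},
  {"travel": [0, 0, 0], "angular": [0, 0, 0], "gripper": 1},
])

```text
time: 17.98
tcp_pos: [438.8, 301.9, 121.4]
eef_rot: [0.001, 1.0, -0.001, -0.002]
wrist_force: [0.1, 0.1, -0.5]
width: 41.9
grip_force: 41.1
```

>>> send_rows([
  {"travel": [0, 0, 0.6], "angular": [0, 0, 0], "gripper": 1},
  {"travel": [0, 0, 0.6], "angular": [0, 0, 0], "gripper": 1},
  {"travel": [0, 0, 0.5], "angular": [0, 0, 0], "gripper": 1},
  {"travel": [0, 0, 0], "angular": [0, 0, 0], "gripper": 1},
])

```text
time: 18.32
tcp_pos: [439.2, 302.9, 105.5]
eef_rot: [0.0, 1.0, 0.0, -0.001]
wrist_force: [0.2, 0.3, -0.9]
width: 42.1
grip_force: 41.1
```

>>> send_rows([
  {"travel": [0, 0, 0], "angular": [0, 0, 0], "gripper": -1},
  {"travel": [0, 0, 0], "angular": [0, 0, 0], "gripper": -1},
  {"travel": [0, 0, 0], "angular": [0, 0, 0], "gripper": -1},
  {"travel": [0, 0, 0], "angular": [0, 0, 0], "gripper": -1},
  {"travel": [0, 0, -1], "angular": [0, 0, 0], "gripper": -1},
  {"travel": [0, 0, -2], "angular": [0, 0, 0], "gripper": -1},
  {"travel": [0, 0, -3], "angular": [0, 0, 0], "gripper": -1},
  {"travel": [0.2, 2, 0], "angular": [0, 0, 0], "gripper": -1},
  {"travel": [0.6, 3.5, 0], "angular": [0, 0, 0], "gripper": -1},
  {"travel": [0.6, 3.5, 0], "angular": [0, 0, 0], "gripper": -1},
  {"travel": [0.6, 3.5, 0], "angular": [0, 0, 0], "gripper": -1},
])

```text
time: 19.23
tcp_pos: [460.0, 177.3, 167.6]
eef_rot: [-0.0, 1.0, 0.001, 0.001]
wrist_force: [0.8, 0.0, -0.2]
width: 85.2
grip_force: 0.0
```

>>> send_rows([
  {"travel": [0.6, 3.5, 0], "angular": [0, 0, 0], "gripper": -1},
  {"travel": [0.6, 3.5, 0], "angular": [0, 0, 0], "gripper": -1},
  {"travel": [0.6, 3.5, 0], "angular": [0, 0, 0], "gripper": -1},
  {"travel": [0.6, 3.5, 0], "angular": [0, 0, 0], "gripper": -1},
  {"travel": [0.6, 3.5, 0], "angular": [0, 0, 0], "gripper": -1},
  {"travel": [0.6, 3.5, 0.5], "angular": [0, 0, 0], "gripper": -1},
  {"travel": [0.6, 3.5, 1], "angular": [0, 0, 0], "gripper": -1},
  {"travel": [0.6, 3.5, 1], "angular": [0, 0, 0], "gripper": -1},
  {"travel": [0, 2.5, 1], "angular": [0, 0, 0], "gripper": -1},
  {"travel": [0, 0, 0.5], "angular": [0, 0, 0], "gripper": -1},
  {"travel": [0, 0, 0], "angular": [0, 0, 0], "gripper": -1},
])

```text
time: 20.15
tcp_pos: [507.3, -127.9, 125.9]
eef_rot: [-0.0, 1.0, -0.001, -0.001]
wrist_force: [0.2, 0.8, 0.9]
width: 85.4
grip_force: 0.0
```

```bash
python3 - <<'E'
from h import *
for i in range(2): 
  spots(["cup_tiny"],"wrist"); show()
togo([505.5,-127.5,56])
spots(["basket_handle","basket_spout","basket","ball1"],"wrist")
E
```

```text
wrist cup_tiny [(0.86, [505.8, -124.4, 4.3]), (0.23, [475.3, -298.5, -0.8])]
t 20.25 tcp [ 507.3 -126.   126.7] x [ 1.     0.    -0.001] y [ 0.    -1.    -0.001] z [-0.001  0.001 -1.   ] F [-0.4  0.7  0.5] w 85.2 g 0.0 j [-0.46  0.56  1.79  0.    0.79  1.11] tip 8.0
wrist cup_tiny [(0.73, [505.2, -126.4, 5.7])]
t 20.35 tcp [ 507.7 -125.5  127. ] x [1.    0.002 0.   ] y [ 0.002 -1.    -0.   ] z [ 0.  0. -1.] F [ 0.2  0.6 -0.1] w 85.2 g 0.0 j [-0.46  0.56  1.79  0.    0.79  1.11] tip 8.0
tool cm [-0.22  0.2   7.1 ]
wrist basket_handle []
wrist basket_spout [(0.59, [526.2, -295.0, 22.9])]
wrist basket [(0.69, [469.6, -309.2, 4.1]), (0.51, [529.2, -292.8, 26.4])]
wrist ball1 [(0.91, [464.3, -338.0, 18.7]), (0.77, [428.2, -316.1, 18.5]), (0.77, [455.4, -312.0, 19.3]), (0.71, [437.5, -344.6, 18.3]), (0.69, [423.1, -286.8, 15.3])]
```

>>> send_rows([
  {"travel": [-0.2, 0.1, 1.6], "angular": [0, 0, 0], "gripper": -1},
  {"travel": [0, 0, 2], "angular": [0, 0, 0], "gripper": -1},
  {"travel": [0, 0, 2], "angular": [0, 0, 0], "gripper": -1},
  {"travel": [0, 0, 1.5], "angular": [0, 0, 0], "gripper": -1},
  {"travel": [0, 0, 0], "angular": [0, 0, 0], "gripper": 1},
  {"travel": [0, 0, 0], "angular": [0, 0, 0], "gripper": 1},
  {"travel": [0, 0, 0], "angular": [0, 0, 0], "gripper": 1},
  {"travel": [0, 0, 0], "angular": [0, 0, 0], "gripper": 1},
  {"travel": [0, 0, 0], "angular": [0, 0, 0], "gripper": 1},
  {"travel": [0, 0, 0], "angular": [0, 0, 0], "gripper": 1},
  {"travel": [0, 0, 0], "angular": [0, 0, 0], "gripper": 1},
], force=40)

```text
time: 21.52
tcp_pos: [506.6, -128.2, 56.5]
eef_rot: [0.001, 1.0, 0.0, 0.001]
wrist_force: [-1.3, -0.2, 7.2]
width: 30.3
grip_force: 39.5
```

>>> send_rows([
  {"travel": [0, 0, -1.5], "angular": [0, 0, 0], "gripper": 1},
  {"travel": [0, 0, -3], "angular": [0, 0, 0], "gripper": 1},
  {"travel": [0, 0, -3.5], "angular": [0, 0, 0], "gripper": 1},
  {"travel": [-0.3, -1.5, -3], "angular": [0, 0, 0], "gripper": 1},
  {"travel": [-0.6, -3, -2], "angular": [0, 0, 0], "gripper": 1},
  {"travel": [-0.6, -3.5, -1], "angular": [0, 0, 0], "gripper": 1},
  {"travel": [-0.6, -3.5, -1], "angular": [0, 0, 0], "gripper": 1},
  {"travel": [-0.6, -3.5, 0], "angular": [0, 0, 0], "gripper": 1},
  {"travel": [-0.6, -3.5, 0], "angular": [0, 0, 0], "gripper": 1},
  {"travel": [-0.6, -3.5, 0], "angular": [0, 0, 0], "gripper": 1},
  {"travel": [-0.6, -3.5, 0], "angular": [0, 0, 0], "gripper": 1},
  {"travel": [-0.6, -3.5, 0], "angular": [0, 0, 0], "gripper": 1},
])

```text
time: 22.52
tcp_pos: [453.8, 163.7, 205.6]
eef_rot: [-0.0, 1.0, 0.0, 0.0]
wrist_force: [0.5, 0.4, -0.8]
width: 30.1
grip_force: 39.8
```

>>> send_rows([
  {"travel": [-0.6, -3, 0], "angular": [0, 0, 0], "gripper": 1},
  {"travel": [-0.6, -2, 0], "angular": [0, 0, 0], "gripper": 1},
  {"travel": [0, 0, 0], "angular": [0, 0, 0], "gripper": 1},
  {"travel": [0, 0, 0], "angular": [0, 0, 0], "gripper": 1},
])

```text
time: 22.85
tcp_pos: [442.0, 212.9, 205.3]
eef_rot: [0.0, 1.0, 0.002, -0.0]
wrist_force: [1.2, 0.1, -0.3]
width: 30.0
grip_force: 39.8
```

```bash
python3 - <<'E'
from h import *
im=optics.get_image("wrist");k=optics.get_calibration("wrist"); show()
spots(["cup_base","cup_large","cup_medium","cup_small"],"wrist")
cv2.imwrite("pics/w8.png",im[:,:,::-1]); show(); np.savez("k8.npz",**k)
E
```

```text
t 22.9 tcp [442.4 212.1 205.3] x [1.    0.002 0.   ] y [ 0.002 -1.     0.   ] z [ 0. -0. -1.] F [ 0.3 -0.5 -0.7] w 30.5 g 39.8 j [ 0.22  0.4   1.8  -0.    0.94  1.79] tip 8.0
wrist cup_base []
wrist cup_large [(0.73, [435.5, 303.7, 16.7])]
wrist cup_medium [(0.81, [443.7, 306.5, 32.7])]
wrist cup_small [(0.93, [436.8, 300.6, 54.7])]
t 23.15 tcp [443.1 211.1 205.3] x [ 1.    -0.002  0.   ] y [-0.002 -1.     0.   ] z [ 0. -0. -1.] F [ 0.  -0.3 -1.1] w 30.2 g 39.8 j [ 0.22  0.4   1.8  -0.    0.94  1.79] tip 8.0
```

View pics/w8.png

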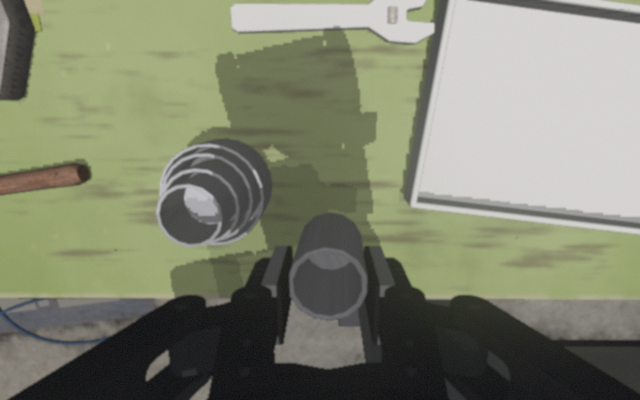

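The small rim is the front ring, centre (190,214) at z=114. The tiny cup is held centred, rim at (328,281), and the tray is empty.

```bash
python3 - <<'E'
from h import *
k=np.load("k8.npz"); print(back((190,214),114,k), back((328,281),213,k))
E
```

```text
[438.58905179 302.97873362 114.        ] [441.68183112 212.39009745 213.        ]
```

>>> send_rows([
  {"travel": [-0.1, -2.2, 0], "angular": [0, 0, 0], "gripper": 1},
  {"travel": [-0.1, -3, 0], "angular": [0, 0, 0], "gripper": 1},
  {"travel": [-0.1, -2.5, 0], "angular": [0, 0, 0], "gripper": 1},
  {"travel": [-0.1, -1.5, 0], "angular": [0, 0, 0], "gripper": 1},
  {"travel": [0, 0, 1.6], "angular": [0, 0, 0], "gripper": 1},
  {"travel": [0, 0, 1.5], "angular": [0, 0, 0], "gripper": 1},
  {"travel": [0, 0, 1], "angular": [0, 0, 0], "gripper": 1},
  {"travel": [0, 0, 1], "angular": [0, 0, 0], "gripper": 1},
  {"travel": [0, 0, 1], "angular": [0, 0, 0], "gripper": 1},
  {"travel": [0, 0, 0], "angular": [0, 0, 0], "gripper": 1},
])

```text
time: 23.98
tcp_pos: [437.8, 303.1, 142.4]
eef_rot: [0.001, 1.0, -0.0, -0.002]
wrist_force: [-0.0, 0.1, -0.6]
width: 30.1
grip_force: 39.9
```

>>> send_rows([
  {"travel": [0, 0, 0.6], "angular": [0, 0, 0], "gripper": 1},
  {"travel": [0, 0, 0.7], "angular": [0, 0, 0], "gripper": 1},
  {"travel": [0, 0, 0.5], "angular": [0, 0, 0], "gripper": 1},
  {"travel": [0, 0, 0], "angular": [0, 0, 0], "gripper": 1},
])

```text
time: 24.32
tcp_pos: [438.2, 303.8, 125.4]
eef_rot: [0.0, 1.0, 0.0, -0.001]
wrist_force: [0.2, -0.1, -1.0]
width: 30.1
grip_force: 39.9
```

>>> send_rows([
  {"travel": [0, 0, 0], "angular": [0, 0, 0], "gripper": -1},
  {"travel": [0, 0, 0], "angular": [0, 0, 0], "gripper": -1},
  {"travel": [0, 0, 0], "angular": [0, 0, 0], "gripper": -1},
  {"travel": [0, 0, 0], "angular": [0, 0, 0], "gripper": -1},
  {"travel": [0, 0, -1], "angular": [0, 0, 0], "gripper": -1},
  {"travel": [0, 0, -2], "angular": [0, 0, 0], "gripper": -1},
  {"travel": [0, 0, -3], "angular": [0, 0, 0], "gripper": -1},
  {"travel": [0, 0, -3], "angular": [0, 0, 0], "gripper": -1},
  {"travel": [0, 2, -2], "angular": [0, 0, 0], "gripper": -1},
  {"travel": [0, 4, 0], "angular": [0, 0, 0], "gripper": -1},
  {"travel": [0, 4, 0], "angular": [0, 0, 0], "gripper": -1},
  {"travel": [0, 4, 0], "angular": [0, 0, 0], "gripper": -1},
])

```text
time: 25.32
tcp_pos: [438.8, 163.2, 237.9]
eef_rot: [-0.0, 1.0, 0.001, 0.002]
wrist_force: [0.6, -0.2, -0.3]
width: 85.5
grip_force: 0.0
```

>>> send_rows([
  {"travel": [0.3, 3.8, 0], "angular": [0, 0, 0], "gripper": -1},
  {"travel": [0.3, 3.8, 0], "angular": [0, 0, 0], "gripper": -1},
  {"travel": [0.3, 3.8, 0], "angular": [0, 0, 0], "gripper": -1},
  {"travel": [0.3, 3.8, 0], "angular": [0, 0, 0], "gripper": -1},
  {"travel": [0.3, 3.8, 0], "angular": [0, 0, 0], "gripper": -1},
  {"travel": [0, 0, 0], "angular": [0, 0, -7.1], "gripper": -1},
  {"travel": [0, 0, 0], "angular": [0, 0, -7.1], "gripper": -1},
  {"travel": [0, 0, 0], "angular": [0, 0, -7.1], "gripper": -1},
  {"travel": [0, 0, 0], "angular": [0, 0, -7.1], "gripper": -1},
  {"travel": [0, 0, 0], "angular": [0, 0, -7.1], "gripper": -1},
  {"travel": [0, 0, 0], "angular": [0, 0, -7.1], "gripper": -1},
  {"travel": [0, 0, 0], "angular": [0, 0, -7.1], "gripper": -1},
])

```text
time: 26.32
tcp_pos: [453.8, -25.9, 237.2]
eef_rot: [0.0, 0.906, 0.423, 0.0]
wrist_force: [-0.6, 0.1, -0.1]
width: 85.5
grip_force: 0.0
```

>>> send_rows([
  {"travel": [0, 0, 0], "angular": [0, 0, -7.1], "gripper": -1},
  {"travel": [0, 0, 0], "angular": [0, 0, -7.1], "gripper": -1},
  {"travel": [0, 0, 0], "angular": [0, 0, -7.1], "gripper": -1},
  {"travel": [0, 0, 0], "angular": [0, 0, -7.1], "gripper": -1},
  {"travel": [0, 0, 0], "angular": [0, 0, -7.1], "gripper": -1},
  {"travel": [0, 0, 0], "angular": [0, 0, -7.1], "gripper": -1},
  {"travel": [0, 0, 0], "angular": [0, 0, 0], "gripper": -1},
])

```text
time: 26.9
tcp_pos: [453.9, -25.9, 237.2]
eef_rot: [0.001, 0.692, 0.722, 0.0]
wrist_force: [0.7, 0.4, -0.1]
width: 85.3
grip_force: 0.0
```

```bash
python3 - <<'E'
from h import *
show()
spots(["tray","basket"],"top")
for n in ["cup_base","cup_large","cup_medium","cup_small","cup_tiny"]: spots([n],"top")
spots(["tray","basket","basket_handle","basket_spout","drip_mat"],"scene")
E
```

```text
t 26.9 tcp [453.9 -25.9 237.2] x [-0.042  0.999 -0.   ] y [0.999 0.042 0.001] z [ 0.001 -0.    -1.   ] F [ 0.7  0.4 -0.1] w 85.3 g 0.0 j [-0.3   0.3   1.85  0.    0.99 -0.35] tip 8.0
top tray [(0.58, [495.1, -21.9, 5.4])]
top basket [(0.55, [472.8, -305.8, 6.2]), (0.53, [478.3, -300.9, 3.5]), (0.31, [456.5, -310.1, 16.5]), (0.27, [558.9, 493.5, -1.7])]
top cup_base [(0.66, [465.2, -335.6, 17.1]), (0.49, [445.1, 304.2, -0.7])]
top cup_large [(0.59, [442.2, 301.6, 18.2])]
top cup_medium [(0.69, [437.7, 302.8, 54.2])]
top cup_small [(0.44, [468.5, -305.0, 92.4]), (0.37, [439.0, 303.0, 53.1]), (0.2, [442.1, 306.2, -0.9])]
top cup_tiny [(0.65, [435.9, 300.5, 75.9]), (0.55, [466.2, -305.1, 90.2])]
scene tray [(0.88, [492.6, -17.3, -0.9])]
scene basket [(0.95, [470.7, -308.7, 2.9])]
scene basket_handle [(0.93, [465.5, -308.0, 90.7])]
scene basket_spout [(0.77, [534.2, -293.8, 19.7])]
scene drip_mat [(0.67, [438.1, 301.5, 19.6]), (0.62, [477.5, -300.1, 0.4]), (0.22, [532.5, -295.7, 24.9])]
```

All four cups are nested, with tiny at z≈76. Before lifting the basket I'll test the pour tilt with the gripper empty.

>>> send_rows([
  {"travel": [0, 0, 0], "angular": [7, 0, 0], "gripper": -1},
  {"travel": [0, 0, 0], "angular": [7, 0, 0], "gripper": -1},
  {"travel": [0, 0, 0], "angular": [7, 0, 0], "gripper": -1},
  {"travel": [0, 0, 0], "angular": [7, 0, 0], "gripper": -1},
  {"travel": [0, 0, 0], "angular": [7, 0, 0], "gripper": -1},
  {"travel": [0, 0, 0], "angular": [7, 0, 0], "gripper": -1},
  {"travel": [0, 0, 0], "angular": [7, 0, 0], "gripper": -1},
  {"travel": [0, 0, 0], "angular": [7, 0, 0], "gripper": -1},
  {"travel": [0, 0, 0], "angular": [0, 0, 0], "gripper": -1},
])

```text
time: 28.6
tcp_pos: [454.5, -25.8, 231.3]
eef_rot: [-0.328, 0.61, 0.636, -0.341]
wrist_force: [0.0, -0.5, -1.3]
width: 85.4
grip_force: 0.0
```

```bash
python3 -c "from h import *; show()"
```

```text
t 28.6 tcp [454.5 -25.8 231.3] x [-0.041  0.999  0.002] y [ 0.552  0.024 -0.834] z [-0.833 -0.033 -0.553] F [ 0.  -0.5 -1.3] w 85.4 g 0.0 j [-0.18  0.78  1.35 -0.2   1.99 -0.21] tip 8.0
```

>>> send_rows([
  {"travel": [0, 0, 0], "angular": [-7, 0, 0], "gripper": -1},
  {"travel": [0, 0, 0], "angular": [-7, 0, 0], "gripper": -1},
  {"travel": [0, 0, 0], "angular": [-7, 0, 0], "gripper": -1},
  {"travel": [0, 0, 0], "angular": [-7, 0, 0], "gripper": -1},
  {"travel": [0, 0, 0], "angular": [-7, 0, 0], "gripper": -1},
  {"travel": [0, 0, 0], "angular": [-7, 0, 0], "gripper": -1},
  {"travel": [0, 0, 0], "angular": [-7, 0, 0], "gripper": -1},
  {"travel": [0, 0, 0], "angular": [-7, 0, 0], "gripper": -1},
  {"travel": [0, 0, 0], "angular": [0, 0, 0], "gripper": -1},
])

```text
time: 29.35
tcp_pos: [448.0, -24.5, 237.4]
eef_rot: [0.0, 0.693, 0.721, 0.001]
wrist_force: [-1.5, 1.0, -0.3]
width: 85.4
grip_force: 0.0
```

>>> send_rows([
  {"travel": [-3, 0, 0], "angular": [0, 0, -4.5], "gripper": -1},
  {"travel": [-3.5, 0.3, 0], "angular": [0, 0, -4.5], "gripper": -1},
  {"travel": [-3.5, 0.3, 0], "angular": [0, 0, 0], "gripper": -1},
  {"travel": [-3.5, 0.3, 0], "angular": [0, 0, 0], "gripper": -1},
  {"travel": [-3.5, 0.3, 0], "angular": [0, 0, 0], "gripper": -1},
  {"travel": [-3.5, 0.3, 0], "angular": [0, 0, 0], "gripper": -1},
  {"travel": [-3.5, 0.3, 0], "angular": [0, 0, 0], "gripper": -1},
  {"travel": [-2, 0, 0], "angular": [0, 0, 0], "gripper": -1},
  {"travel": [0, 0, 0], "angular": [0, 0, 0], "gripper": -1},
  {"travel": [0, 0, 0], "angular": [0, 0, 0], "gripper": -1},
])

```text
time: 30.18
tcp_pos: [515.5, -279.7, 236.4]
eef_rot: [-0.0, 0.635, 0.773, -0.0]
wrist_force: [-0.0, 0.7, -0.5]
width: 85.5
grip_force: 0.0
```

```bash
python3 - <<'E'
from h import *
show()
im=optics.get_image("wrist");k=optics.get_calibration("wrist");np.savez("k9.npz",**k)
spots(["basket_handle","basket_spout","basket","drip_mat","ball1","tray"],"wrist"); show()
cv2.imwrite("pics/w9.png",im[:,:,::-1])
E
```

```text
t 30.18 tcp [ 515.5 -279.7  236.4] x [-0.194  0.981  0.   ] y [ 0.981  0.194 -0.   ] z [-0.  0. -1.] F [-0.   0.7 -0.5] w 85.5 g 0.0 j [-0.69  0.48  1.53 -0.    1.13 -0.88] tip 8.0
wrist basket_handle [(0.58, [465.6, -306.4, 92.5])]
wrist basket_spout [(0.88, [525.7, -291.8, 23.2]), (0.33, [429.3, -315.1, 21.7])]
wrist basket [(0.63, [470.6, -303.6, 9.7])]
wrist drip_mat [(0.91, [473.4, -298.2, -3.1]), (0.41, [439.9, -344.0, 17.7]), (0.19, [526.9, -292.5, 22.9])]
wrist ball1 [(0.8, [420.4, -287.3, 14.7]), (0.62, [429.4, -314.4, 24.0]), (0.43, [456.0, -309.6, 20.5])]
wrist tray [(0.64, [616.8, -278.2, -2.1]), (0.29, [458.0, -309.0, 19.5])]
t 30.58 tcp [ 515.1 -277.6  236.6] x [-0.197  0.98   0.   ] y [ 0.98   0.197 -0.   ] z [-0.  0. -1.] F [-0.3 -0.6 -0. ] w 85.6 g 0.0 j [-0.69  0.48  1.54 -0.    1.13 -0.88] tip 8.0
```

View pics/w9.png

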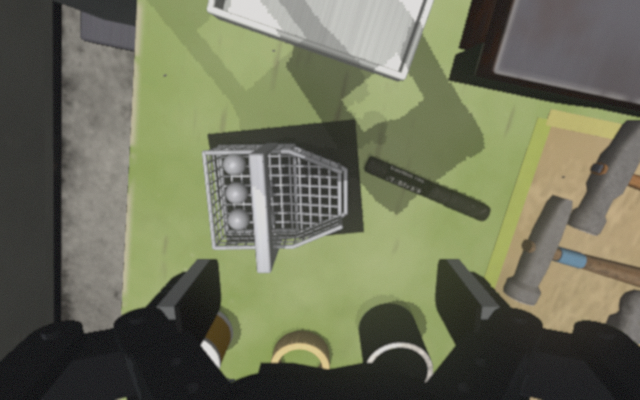

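The handle bar runs from about (258,148) to (264,270), with the spout to the right at (347,192). The mat corners are near (208,135), (355,121) and (362,232), the marker is clear of the basket, and at least three balls show left of the bar.

```bash
python3 - <<'E'
from h import *
k=np.load("k9.npz")
a,b=back((258,148),100,k),back((264,270),100,k); print(a,b,(a+b)/2,np.linalg.norm(a-b)); d=a-b; print('bar yaw',np.degrees(np.arctan2(-d[0],d[1])))
m=[back(p,4,k) for p in [(208,135),(355,121),(362,232)]]; print(m); 
e=m[1]-m[0];f=m[1]-m[2];print(np.linalg.norm(e),np.degrees(np.arctan2(e[1],e[0])),np.linalg.norm(f),np.degrees(np.arctan2(-f[0],f[1])), (m[0]+m[2])/2)
h=np.array([465.5,-307]);
show(); togo([465.5,-307,150])
E
python3 - <<'E'
import cv2
im=cv2.imread("pics/w9.png")[110:290,190:390]
cv2.imwrite("pics/w9c.png",cv2.resize(im,(660,594),interpolation=cv2.INTER_CUBIC))
E
```

```text
[ 455.5201154  -253.30252859  100.        ] [ 474.85146829 -351.33621883  100.        ] [ 465.18579185 -302.31937371  100.        ] 99.92149731796049
bar yaw 11.155090715503952
[array([ 388.29089806, -264.67941984,    4.        ]), array([ 530.33589858, -222.42990065,    4.        ]), array([ 562.87988985, -335.34398887,    4.        ])]
148.19515526276695 16.564455231788944 117.51043649985522 16.07798924475796 [ 475.58539396 -300.01170435    4.        ]
t 30.58 tcp [ 515.1 -277.6  236.6] x [-0.197  0.98   0.   ] y [ 0.98   0.197 -0.   ] z [-0.  0. -1.] F [-0.3 -0.6 -0. ] w 85.6 g 0.0 j [-0.69  0.48  1.54 -0.    1.13 -0.88] tip 8.0
tool cm [-1.91 -5.44  8.66]
```

View pics/w9c.png

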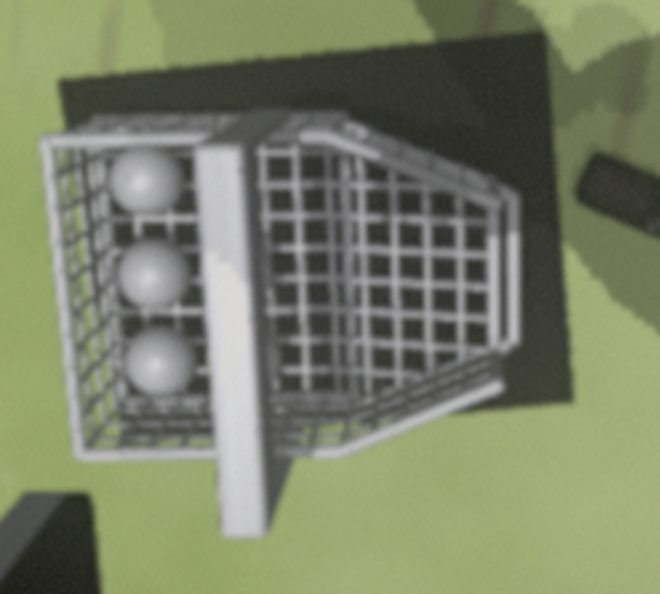

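The crop gives the bar centre line from (256,154) to (264,272), so the basket yaw is about 15°. I'll align with it and come down above the bar.

>>> send_rows([
  {"travel": [0, 0, 0], "angular": [0, 0, -3.7], "gripper": -1},
  {"travel": [-0.5, -1.8, 2.5], "angular": [0, 0, 0], "gripper": -1},
  {"travel": [-0.5, -1.9, 2.5], "angular": [0, 0, 0], "gripper": -1},
  {"travel": [-0.5, -1.8, 2.5], "angular": [0, 0, 0], "gripper": -1},
  {"travel": [0, 0, 1], "angular": [0, 0, 0], "gripper": -1},
  {"travel": [0, 0, 0], "angular": [0, 0, 0], "gripper": -1},
  {"travel": [0, 0, 0], "angular": [0, 0, 0], "gripper": -1},
])

```text
time: 31.17
tcp_pos: [466.4, -307.1, 151.4]
eef_rot: [0.0, 0.609, 0.793, 0.0]
wrist_force: [0.3, -0.3, 0.2]
width: 85.4
grip_force: 0.0
```

```bash
python3 - <<'E'
from h import *
im=optics.get_image("wrist");k=optics.get_calibration("wrist");np.savez("k10.npz",**k); show()
spots(["basket_handle","basket_spout"],"wrist"); 
spots(["basket_handle"],"scene");spots(["basket_handle"],"top"); show()
cv2.imwrite("pics/w10.png",im[:,:,::-1])
E
```

```text
t 31.22 tcp [ 467.2 -307.5  152.2] x [-0.26   0.966 -0.002] y [0.966 0.26  0.001] z [ 0.002 -0.001 -1.   ] F [0.4 0.4 0.5] w 85.2 g 0.0 j [-0.78  0.56  1.68  0.    0.9  -1.04] tip 8.0
wrist basket_handle [(0.91, [463.8, -303.0, 92.1])]
wrist basket_spout [(0.67, [529.4, -289.8, 24.0]), (0.21, [466.3, -304.2, 93.1])]
scene basket_handle [(0.92, [466.1, -306.7, 90.8])]
top basket_handle [(0.5, [468.0, -306.8, 91.9])]
t 31.57 tcp [ 466.4 -307.2  152. ] x [-0.26   0.966 -0.001] y [0.966 0.26  0.001] z [ 0.001 -0.001 -1.   ] F [-0.3  0.2 -0.6] w 85.2 g 0.0 j [-0.78  0.56  1.68  0.    0.9  -1.05] tip 8.0
```

View pics/w10.png

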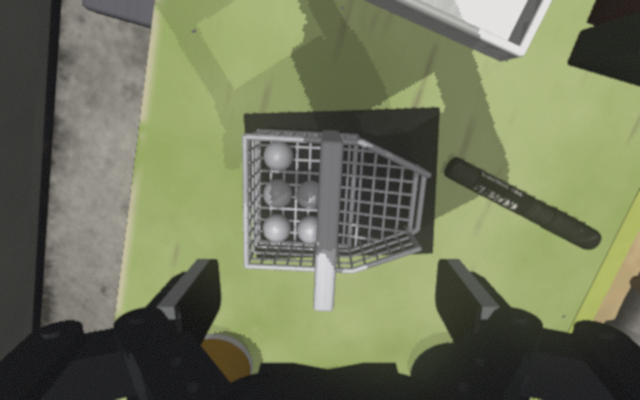

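The bar now runs from (332,131) to (324,310), which puts the yaw at about 12.5°, and it is centred between the jaws. Five balls show, between columns 276 and 309. I'll correct the yaw by 2.5°, descend and grip.

>>> send_rows([
  {"travel": [0, 0, 0.8], "angular": [0, 0, 2.5], "gripper": -1},
  {"travel": [0, 0, 1.5], "angular": [0, 0, 0], "gripper": -1},
  {"travel": [0, 0, 1.5], "angular": [0, 0, 0], "gripper": -1},
  {"travel": [0, 0, 1.5], "angular": [0, 0, 0], "gripper": -1},
  {"travel": [0, 0, 1.2], "angular": [0, 0, 0], "gripper": -1},
  {"travel": [0, 0, 0.8], "angular": [0, 0, 0], "gripper": -1},
  {"travel": [0, 0, 0], "angular": [0, 0, 0], "gripper": -1},
])

```text
time: 32.15
tcp_pos: [465.2, -306.5, 76.9]
eef_rot: [-0.001, 0.626, 0.78, 0.0]
wrist_force: [-0.1, -0.2, 0.5]
width: 85.6
grip_force: 0.0
```

>>> send_rows([
  {"travel": [0, 0, 0], "angular": [0, 0, 0], "gripper": 1},
  {"travel": [0, 0, 0], "angular": [0, 0, 0], "gripper": 1},
  {"travel": [0, 0, 0], "angular": [0, 0, 0], "gripper": 1},
  {"travel": [0, 0, 0], "angular": [0, 0, 0], "gripper": 1},
  {"travel": [0, 0, 0], "angular": [0, 0, 0], "gripper": 1},
  {"travel": [0, 0, 0], "angular": [0, 0, 0], "gripper": 1},
  {"travel": [0, 0, 0], "angular": [0, 0, 0], "gripper": 1},
  {"travel": [0, 0, 0], "angular": [0, 0, 0], "gripper": 1},
  {"travel": [0, 0, 0], "angular": [0, 0, 0], "gripper": 1},
  {"travel": [0, 0, 0], "angular": [0, 0, 0], "gripper": 1},
  {"travel": [0, 0, 0], "angular": [0, 0, 0], "gripper": 1},
], force=100)

```text
time: 33.07
tcp_pos: [466.2, -307.4, 78.9]
eef_rot: [0.001, 0.626, 0.78, 0.0]
wrist_force: [-0.1, 1.5, 5.4]
width: 10.7
grip_force: 97.9
```

```bash
python3 -c "
from h import *; show(); spots(['basket_handle','basket_spout'],'scene')"
```

```text
t 33.07 tcp [ 466.2 -307.4   78.9] x [-0.216  0.976 -0.001] y [0.976 0.216 0.001] z [ 0.001 -0.001 -1.   ] F [-0.1  1.5  5.4] w 10.7 g 97.9 j [-0.78  0.67  1.73  0.    0.74 -1.  ] tip 8.0
scene basket_handle [(0.59, [466.7, -309.1, 92.0])]
scene basket_spout [(0.84, [531.5, -295.1, 22.5])]
```

>>> send_rows([
  {"travel": [0, 0, -0.5], "angular": [0, 0, 0], "gripper": 1},
  {"travel": [0, 0, -1], "angular": [0, 0, 0], "gripper": 1},
  {"travel": [0, 0, -1.5], "angular": [0, 0, 0], "gripper": 1},
  {"travel": [0, 0, -1.5], "angular": [0, 0, 0], "gripper": 1},
  {"travel": [0, 0, -1.5], "angular": [0, 0, 0], "gripper": 1},
  {"travel": [0, 0, -1.5], "angular": [0, 0, 0], "gripper": 1},
  {"travel": [0, 0, -0.8], "angular": [0, 0, 0], "gripper": 1},
  {"travel": [0, 0, 0], "angular": [0, 0, 0], "gripper": 1},
  {"travel": [0.8, 0.1, 0], "angular": [0, 0, 0], "gripper": 1},
  {"travel": [1.5, 0.2, 0], "angular": [0, 0, 0], "gripper": 1},
])

```text
time: 34.05
tcp_pos: [463.6, -284.6, 160.6]
eef_rot: [0.0, 0.626, 0.779, -0.0]
wrist_force: [0.1, -0.8, -3.6]
width: 10.4
grip_force: 97.7
```

>>> send_rows([
  {"travel": [2.2, 0.3, 0], "angular": [0, 0, 0], "gripper": 1},
  {"travel": [2.5, 0.3, 0], "angular": [0, 0, 0], "gripper": 1},
  {"travel": [2.5, 0.3, 0], "angular": [0, 0, 0], "gripper": 1},
  {"travel": [2.5, 0.3, 0], "angular": [0, 0, 0], "gripper": 1},
  {"travel": [2.5, 0.3, 0], "angular": [0, 0, 0], "gripper": 1},
  {"travel": [2.5, 0.3, 0], "angular": [0, 0, 0], "gripper": 1},
  {"travel": [2.5, 0.3, 0], "angular": [0, 0, 0], "gripper": 1},
  {"travel": [2.4, 0.3, 0], "angular": [0, 0, 0], "gripper": 1},
  {"travel": [2, 0.2, 0], "angular": [0, 0, 0], "gripper": 1},
  {"travel": [1.5, 0.1, 0], "angular": [0, 0, 0], "gripper": 1},
  {"travel": [0.8, 0.1, 0.8], "angular": [0, 0, 0], "gripper": 1},
  {"travel": [0, 0, 1], "angular": [0, 0, 0], "gripper": 1},
])

```text
time: 35.05
tcp_pos: [437.0, -41.3, 142.9]
eef_rot: [-0.002, 0.625, 0.781, -0.0]
wrist_force: [0.1, 0.0, -4.7]
width: 10.4
grip_force: 97.7
```

>>> send_rows([
  {"travel": [0, 0, 1], "angular": [0, 0, 0], "gripper": 1},
  {"travel": [0, 0, 0], "angular": [0, 0, 0], "gripper": 1},
  {"travel": [0, 0, 0], "angular": [0, 0, 0], "gripper": 1},
])

```text
time: 35.3
tcp_pos: [437.7, -43.4, 132.5]
eef_rot: [-0.002, 0.626, 0.78, -0.001]
wrist_force: [-0.4, 0.1, -4.5]
width: 9.7
grip_force: 97.9
```

```bash
python3 -c "
from h import *; show(); spots(['basket_handle','basket_spout','tray'],'scene'); spots(['basket_spout','ball1'],'wrist'); spots(['ball1','tray'],'top')"
```

```text
t 35.3 tcp [437.7 -43.4 132.5] x [-0.217  0.976  0.002] y [ 0.976  0.217 -0.003] z [-0.004  0.001 -1.   ] F [-0.4  0.1 -4.5] w 9.7 g 97.9 j [-0.35  0.47  1.99  0.    0.69 -0.57] tip 8.0
scene basket_handle [(0.75, [439.5, -46.1, 145.4])]
scene basket_spout [(0.87, [502.6, -31.6, 78.7]), (0.18, [439.0, 299.6, 36.0])]
scene tray [(0.9, [492.9, -18.7, -0.2]), (0.21, [440.4, 298.7, 67.8])]
wrist basket_spout [(0.66, [503.1, -28.4, 78.5])]
wrist ball1 [(0.72, [430.0, -53.8, 72.8]), (0.69, [392.3, -20.3, 71.0]), (0.66, [426.7, -34.4, 76.0]), (0.62, [407.9, -68.4, 75.7]), (0.57, [399.5, -42.3, 74.3])]
top ball1 []
top tray [(0.56, [496.0, -20.7, 0.2])]
```

By weight (4.5 N) there are 5 balls, and the spout is over the tray interior. I'll tip it slowly.

>>> send_rows([
  {"travel": [0, 0, 0], "angular": [1, 0, 0], "gripper": 1},
  {"travel": [0, 0, 0], "angular": [2, 0, 0], "gripper": 1},
  {"travel": [0, 0, 0], "angular": [2, 0, 0], "gripper": 1},
  {"travel": [0, 0, 0], "angular": [2, 0, 0], "gripper": 1},
  {"travel": [0, 0, 0], "angular": [2, 0, 0], "gripper": 1},
  {"travel": [0, 0, 0], "angular": [2, 0, 0], "gripper": 1},
  {"travel": [0, 0, 0], "angular": [2, 0, 0], "gripper": 1},
  {"travel": [0, 0, 0], "angular": [2, 0, 0], "gripper": 1},
  {"travel": [0, 0, 0], "angular": [1, 0, 0], "gripper": 1},
  {"travel": [0, 0, 0], "angular": [1, 0, 0], "gripper": 1},
  {"travel": [0, 0, 0], "angular": [1, 0, 0], "gripper": 1},
  {"travel": [0, 0, 0], "angular": [1, 0, 0], "gripper": 1},
])

```text
time: 36.8
tcp_pos: [439.2, -44.7, 133.3]
eef_rot: [-0.104, 0.617, 0.769, -0.129]
wrist_force: [-0.2, 0.1, -3.6]
width: 10.7
grip_force: 98.0
```

>>> send_rows([
  {"travel": [0, 0, 0], "angular": [1, 0, 0], "gripper": 1},
  {"travel": [0, 0, 0], "angular": [1, 0, 0], "gripper": 1},
  {"travel": [0, 0, 0], "angular": [1, 0, 0], "gripper": 1},
  {"travel": [0, 0, 0], "angular": [1, 0, 0], "gripper": 1},
  {"travel": [0, 0, 0], "angular": [1, 0, 0], "gripper": 1},
  {"travel": [0, 0, 0], "angular": [1, 0, 0], "gripper": 1},
  {"travel": [0, 0, 0], "angular": [1, 0, 0], "gripper": 1},
  {"travel": [0, 0, 0], "angular": [1, 0, 0], "gripper": 1},
  {"travel": [0, 0, 0], "angular": [1, 0, 0], "gripper": 1},
  {"travel": [0, 0, 0], "angular": [1, 0, 0], "gripper": 1},
  {"travel": [0, 0, 0], "angular": [1, 0, 0], "gripper": 1},
  {"travel": [0, 0, 0], "angular": [1, 0, 0], "gripper": 1},
])

```text
time: 37.8
tcp_pos: [439.5, -44.7, 133.4]
eef_rot: [-0.168, 0.603, 0.751, -0.209]
wrist_force: [-0.6, 0.2, -2.7]
width: 10.6
grip_force: 98.3
```

```bash
python3 -c "
from h import *; show(); spots(['ball1'],'scene'); spots(['basket_spout','ball1'],'wrist'); spots(['ball1'],'top')"
```

```text
t 37.8 tcp [439.5 -44.7 133.4] x [-0.217  0.976 -0.   ] y [ 0.836  0.185 -0.516] z [-0.504 -0.112 -0.856] F [-0.6  0.2 -2.7] w 10.6 g 98.3 j [-0.21  0.68  1.65 -0.22  1.32 -0.32] tip 8.0
scene ball1 [(0.55, [507.7, -39.5, 10.6]), (0.55, [486.9, -51.9, 18.1]), (0.54, [565.5, 496.8, 0.3]), (0.48, [511.3, -20.7, 13.8]), (0.47, [531.6, -49.2, 18.7])]
wrist basket_spout [(0.61, [463.2, -39.4, 53.4])]
wrist ball1 [(0.8, [485.9, -15.4, 11.1]), (0.78, [511.6, -43.1, 15.7]), (0.77, [536.9, -45.8, 14.4])]
top ball1 []
```

>>> send_rows([
  {"travel": [0, 0, 0], "angular": [2, 0, 0], "gripper": 1},
  {"travel": [0, 0, 0], "angular": [2, 0, 0], "gripper": 1},
  {"travel": [0, 0, 0], "angular": [2, 0, 0], "gripper": 1},
  {"travel": [0, 0, 0], "angular": [2, 0, 0], "gripper": 1},
  {"travel": [0, 0, 0], "angular": [2, 0, 0], "gripper": 1},
  {"travel": [0, 0, 0], "angular": [2, 0, 0], "gripper": 1},
  {"travel": [0, 0, 0], "angular": [2, 0, 0], "gripper": 1},
  {"travel": [0, 0, 0], "angular": [2, 0, 0], "gripper": 1},
  {"travel": [0, 0, 0], "angular": [0, 0, 0], "gripper": 1},
  {"travel": [0, 0, 0], "angular": [0, 0, 0], "gripper": 1},
  {"travel": [0, 0, 0], "angular": [0, 0, 0], "gripper": 1},
  {"travel": [0, 0, 0], "angular": [0, 0, 0], "gripper": 1},
])

```text
time: 39.15
tcp_pos: [439.2, -44.8, 133.6]
eef_rot: [-0.249, 0.574, 0.715, -0.311]
wrist_force: [0.4, 0.5, -2.0]
width: 10.3
grip_force: 98.4
```

```bash
python3 -c "
from h import *; show(); spots(['ball1'],'scene'); im=spots(['basket_spout','ball1'],'wrist'); spots(['ball1'],'top'); cv2.imwrite('pics/w11.png',im[:,:,::-1]); show()"
```

```text
t 39.15 tcp [439.2 -44.8 133.6] x [-0.217  0.976 -0.   ] y [ 0.666  0.148 -0.731] z [-0.713 -0.158 -0.683] F [ 0.4  0.5 -2. ] w 10.3 g 98.4 j [-0.17  0.81  1.51 -0.28  1.6  -0.28] tip 8.0
scene ball1 [(0.6, [487.6, -49.2, 16.6]), (0.43, [539.4, -48.6, 15.7]), (0.36, [508.6, -42.4, 10.9]), (0.34, [509.4, -18.4, 15.5])]
wrist basket_spout [(0.63, [436.3, -42.2, 47.0])]
wrist ball1 [(0.84, [486.3, -49.7, 16.0]), (0.82, [508.9, -41.5, 15.6]), (0.7, [486.2, -12.0, 13.6]), (0.66, [513.7, -17.2, 17.2])]
top ball1 []
t 39.5 tcp [439.3 -44.8 133.4] x [-0.217  0.976 -0.   ] y [ 0.666  0.148 -0.731] z [-0.714 -0.158 -0.682] F [-0.4  0.2 -2.9] w 10.5 g 98.4 j [-0.17  0.81  1.51 -0.28  1.6  -0.28] tip 8.0
```

View pics/w11.png

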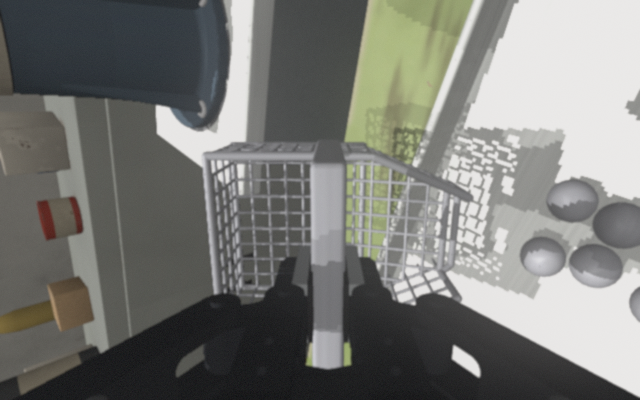

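The picture shows all five balls in the tray: (572,200), (622,225), (543,256), (597,265), and one at the right edge (637,305). The basket mesh is empty, so I'll level it and carry it back.

>>> send_rows([
  {"travel": [0, 0, 0], "angular": [-3, 0, 0], "gripper": 1},
  {"travel": [0, 0, 0], "angular": [-4, 0, 0], "gripper": 1},
  {"travel": [0, 0, 0], "angular": [-4, 0, 0], "gripper": 1},
  {"travel": [0, 0, 0], "angular": [-4, 0, 0], "gripper": 1},
  {"travel": [0, 0, 0], "angular": [-5, 0, 0], "gripper": 1},
  {"travel": [0, 0, 0], "angular": [-5, 0, 0], "gripper": 1},
  {"travel": [0, 0, 0], "angular": [-5, 0, 0], "gripper": 1},
  {"travel": [0, 0, 0], "angular": [-5, 0, 0], "gripper": 1},
  {"travel": [0, 0, 0], "angular": [-5, 0, 0], "gripper": 1},
  {"travel": [0, 0, 0], "angular": [-4, 0, 0], "gripper": 1},
  {"travel": [0, 0, 0], "angular": [-2, 0, 0], "gripper": 1},
  {"travel": [0, 0, 0], "angular": [0, 0, 0], "gripper": 1},
])

```text
time: 40.5
tcp_pos: [436.4, -44.3, 133.6]
eef_rot: [-0.007, 0.626, 0.78, -0.007]
wrist_force: [0.1, 0.3, -1.6]
width: 10.5
grip_force: 98.3
```

```bash
python3 -c "
from h import *; show(); togo([466.2,-307.4,78.9]); spots(['drip_mat'],'scene'); spots(['drip_mat'],'top')"
```

```text
t 40.5 tcp [436.4 -44.3 133.6] x [-0.216  0.976  0.002] y [ 0.976  0.216 -0.02 ] z [-0.02  -0.003 -1.   ] F [ 0.1  0.3 -1.6] w 10.5 g 98.3 j [-0.35  0.48  1.98 -0.01  0.71 -0.56] tip 8.0
tool cm [-26.34  -2.66   5.47]
scene drip_mat [(0.79, [478.7, -300.9, -0.3])]
top drip_mat [(0.96, [478.1, -302.1, -0.3])]
```

>>> send_rows([
  {"travel": [0, 0, -1.5], "angular": [0, 0, 0], "gripper": 1},
  {"travel": [0, 0, -1.5], "angular": [0, 0, 0], "gripper": 1},
  {"travel": [-1.2, -0.1, 0], "angular": [0, 0, 0], "gripper": 1},
  {"travel": [-2.5, -0.3, 0], "angular": [0, 0, 0], "gripper": 1},
  {"travel": [-3, -0.3, 0], "angular": [0, 0, 0], "gripper": 1},
  {"travel": [-3, -0.3, 0], "angular": [0, 0, 0], "gripper": 1},
  {"travel": [-3, -0.3, 0], "angular": [0, 0, 0], "gripper": 1},
  {"travel": [-3, -0.3, 0], "angular": [0, 0, 0], "gripper": 1},
  {"travel": [-3, -0.3, 0], "angular": [0, 0, 0], "gripper": 1},
  {"travel": [-3, -0.3, 0], "angular": [0, 0, 0], "gripper": 1},
  {"travel": [-2.5, -0.2, 0], "angular": [0, 0, 0], "gripper": 1},
  {"travel": [-1.8, -0.1, 0], "angular": [0, 0, 0], "gripper": 1},
])

```text
time: 41.7
tcp_pos: [472.2, -307.7, 162.8]
eef_rot: [-0.005, 0.626, 0.78, -0.007]
wrist_force: [0.6, 0.4, -1.9]
width: 10.2
grip_force: 98.3
```

>>> send_rows([
  {"travel": [0, 0, 1], "angular": [0, 0, 0], "gripper": 1},
  {"travel": [0, 0, 1.5], "angular": [0, 0, 0], "gripper": 1},
  {"travel": [0, 0, 1.5], "angular": [0, 0, 0], "gripper": 1},
  {"travel": [0, 0, 1.2], "angular": [0, 0, 0], "gripper": 1},
  {"travel": [0, 0, 0.8], "angular": [0, 0, 0], "gripper": 1},
  {"travel": [0, 0, 0], "angular": [0, 0, 0], "gripper": 1},
  {"travel": [0, 0, 0], "angular": [0, 0, 0], "gripper": 1},
])

```text
time: 42.28
tcp_pos: [470.5, -303.5, 102.9]
eef_rot: [-0.006, 0.626, 0.78, -0.007]
wrist_force: [0.0, -0.2, -2.0]
width: 10.7
grip_force: 98.1
```

```bash
python3 -c "
from h import *; show(); togo([470,-304,79.5]); spots(['basket','basket_spout'],'scene'); show()"
```

```text
t 42.28 tcp [ 470.5 -303.5  102.9] x [-0.217  0.976  0.002] y [ 0.976  0.217 -0.019] z [-0.019 -0.002 -1.   ] F [ 0.  -0.2 -2. ] w 10.7 g 98.1 j [-0.76  0.64  1.7  -0.02  0.81 -0.97] tip 8.0
tool cm [-0.04 -0.01  2.34]
scene basket [(0.46, [440.5, 301.0, 18.2])]
scene basket_spout [(0.84, [533.7, -292.7, 42.7])]
t 42.43 tcp [ 471.3 -304.4  104.4] x [-0.217  0.976 -0.001] y [ 0.976  0.217 -0.017] z [-0.016 -0.005 -1.   ] F [-0.2 -0.6 -1.9] w 10.5 g 98.1 j [-0.76  0.64  1.7  -0.02  0.81 -0.97] tip 8.0
```

>>> send_rows([
  {"travel": [0, 0, 0.4], "angular": [-1, 0, 0], "gripper": 1},
  {"travel": [0, 0, 0.8], "angular": [0, 0, 0], "gripper": 1},
  {"travel": [0, 0, 0.6], "angular": [0, 0, 0], "gripper": 1},
  {"travel": [0, 0, 0.3], "angular": [0, 0, 0], "gripper": 1},
  {"travel": [0, 0, 0.2], "angular": [0, 0, 0], "gripper": 1},
  {"travel": [0, 0, 0.1], "angular": [0, 0, 0], "gripper": 1},
  {"travel": [0, 0, 0], "angular": [0, 0, 0], "gripper": 1},
  {"travel": [0, 0, 0], "angular": [0, 0, 0], "gripper": 1},
])

```text
time: 43.1
tcp_pos: [470.8, -304.1, 79.7]
eef_rot: [0.0, 0.626, 0.78, 0.0]
wrist_force: [0.4, -0.2, -2.6]
width: 10.3
grip_force: 98.4
```

>>> send_rows([
  {"travel": [0, 0, 0.1], "angular": [0, 0, 0], "gripper": 1},
  {"travel": [0, 0, 0], "angular": [0, 0, 0], "gripper": 1},
  {"travel": [0, 0, 0], "angular": [0, 0, 0], "gripper": -1},
  {"travel": [0, 0, 0], "angular": [0, 0, 0], "gripper": -1},
  {"travel": [0, 0, 0], "angular": [0, 0, 0], "gripper": -1},
  {"travel": [0, 0, 0], "angular": [0, 0, 0], "gripper": -1},
  {"travel": [0, 0, 0], "angular": [0, 0, 0], "gripper": -1},
  {"travel": [0, 0, 0], "angular": [0, 0, 0], "gripper": -1},
  {"travel": [0, 0, 0], "angular": [0, 0, 0], "gripper": -1},
])

```text
time: 43.85
tcp_pos: [470.7, -304.1, 78.8]
eef_rot: [0.0, 0.626, 0.78, 0.0]
wrist_force: [0.0, -0.1, 1.1]
width: 84.9
grip_force: 0.0
```

>>> send_rows([
  {"travel": [0, 0, -1], "angular": [0, 0, 0], "gripper": -1},
  {"travel": [0, 0, -2], "angular": [0, 0, 0], "gripper": -1},
  {"travel": [0, 0, -3], "angular": [0, 0, 0], "gripper": -1},
  {"travel": [0, 0, -3], "angular": [0, 0, 0], "gripper": -1},
  {"travel": [0, 0, -3], "angular": [0, 0, 0], "gripper": -1},
  {"travel": [0, 0, -3], "angular": [0, 0, 0], "gripper": -1},
  {"travel": [0, 0, 0], "angular": [0, 0, 0], "gripper": -1},
  {"travel": [0, 0, 0], "angular": [0, 0, 0], "gripper": -1},
])

```text
time: 44.52
tcp_pos: [471.6, -304.8, 231.5]
eef_rot: [0.003, 0.626, 0.78, -0.0]
wrist_force: [0.4, 0.3, 0.2]
width: 85.3
grip_force: 0.0
```

```bash
python3 -c "
from h import *; show()
for c in ('wrist','scene'): spots(['basket','basket_handle','basket_spout','drip_mat','ball1','masking_tape','dolly_block','marker_pen','spanner'],c)
spots(['cup_base','cup_large','cup_medium','cup_small','cup_tiny','ball1'],'scene')
spots(['cup_base','cup_large','cup_medium','cup_small','cup_tiny','ball1'],'top')"
```

```text
t 44.52 tcp [ 471.6 -304.8  231.5] x [-0.217  0.976 -0.005] y [0.976 0.217 0.003] z [ 0.004 -0.004 -1.   ] F [0.4 0.3 0.2] w 85.3 g 0.0 j [-0.77  0.45  1.61  0.    1.08 -0.99] tip 8.0
wrist basket [(0.71, [457.1, -278.6, 6.6])]
wrist basket_handle [(0.56, [448.9, -279.9, 95.7])]
wrist basket_spout [(0.64, [512.0, -259.8, 24.0])]
wrist drip_mat [(0.85, [473.6, -299.9, -0.7])]
wrist ball1 [(0.57, [450.2, -278.0, 93.6])]
wrist masking_tape [(0.92, [522.5, -507.2, -1.6]), (0.58, [617.5, -276.4, 1.5])]
wrist dolly_block []
wrist marker_pen [(0.79, [617.5, -277.7, -1.7])]
wrist spanner []
scene basket [(0.91, [456.4, -281.0, 3.1]), (0.6, [437.9, 302.0, 16.0])]
scene basket_handle [(0.97, [453.0, -280.6, 91.6])]
scene basket_spout [(0.75, [516.1, -268.8, 21.8])]
scene drip_mat []
scene ball1 []
scene masking_tape [(0.62, [523.6, -507.2, 4.9])]
scene dolly_block [(0.57, [474.4, -300.0, -1.2])]
scene marker_pen [(0.63, [616.5, -277.0, -0.4]), (0.6, [435.7, 304.5, 2.8])]
scene spanner []
scene cup_base [(0.58, [455.3, -282.3, 92.3]), (0.49, [438.7, 301.4, 3.9])]
scene cup_large [(0.38, [438.6, 301.6, 15.5])]
scene cup_medium [(0.49, [436.7, 308.8, -0.2]), (0.41, [440.3, 298.8, 34.0])]
scene cup_small [(0.47, [436.3, 307.5, 53.1])]
scene cup_tiny [(0.4, [439.4, 301.3, 72.7])]
scene ball1 []
top cup_base [(0.67, [443.3, 307.1, -0.2])]
top cup_large [(0.55, [441.2, 303.3, 19.8])]
top cup_medium [(0.52, [440.5, 302.4, 36.8])]
top cup_small [(0.39, [436.0, 301.9, 52.4])]
top cup_tiny [(0.47, [437.2, 302.1, 75.6]), (0.4, [455.5, -279.0, 2.4])]
top ball1 [(0.49, [510.3, -42.8, 17.0]), (0.49, [486.5, -50.8, 15.1]), (0.48, [512.6, -15.9, 13.8]), (0.47, [485.0, -14.9, 11.1]), (0.41, [540.2, -43.1, 12.9])]
```

The basket was knocked aside, to about (456,-280), so I need to measure it again and put it back on the mat.

```bash
python3 - <<'E'
from h import *
H=[];S=[];O=[];M=[]
for c in ('wrist','scene','top','wrist','scene','top','wrist','scene'):
    optics.get_image(c)
    for n,l,ref in (('basket_handle',H,(451,-280)),('basket_spout',S,(514,-264)),('basket',O,(456,-280)),('drip_mat',M,(476,-300))):
        for d in optics.spot_point(n,c):
            p=np.array(d['centre'])
            if np.linalg.norm(p[:2]-ref)<18 and d['conf']>.3: l.append(p); break
for n,l in zip('HSOM',(H,S,O,M)): print(n,len(l),np.mean(l,0).round(1),np.std(l,0).round(1))
d=np.mean(S,0)-np.mean(H,0); print(np.degrees(np.arctan2(d[1],d[0])),np.hypot(d[0],d[1]))
show(); 
# bar orientation from the wrist picture: bright straight edges near the bar
im=optics.get_image('wrist'); k=optics.get_calibration('wrist')
g=cv2.cvtColor(im,cv2.COLOR_RGB2GRAY)
h=np.mean(H,0); K,R,t=[np.array(k[n]) for n in('camera_matrix','R','t')]
u=K@(R@np.array([h[0],h[1],100])+t); u=u[:2]/u[2]; print('bar px',u)
for l in cv2.createLineSegmentDetector().detect(g)[0][:,0]:
    L=np.hypot(l[2]-l[0],l[3]-l[1])
    if L>60 and abs(l[1]+l[3]-2*u[1])<120 and abs(l[0]+l[2]-2*u[0])<140:
        a,b=back(l[:2],100,k),back(l[2:],100,k); e=a-b; e*=np.sign(e[1]); print(l.round(),round(L),'yaw',np.degrees(np.arctan2(-e[0],e[1])).round(1),((a+b)/2).round(1))
E
```

```text
H 8 [ 450.8 -281.5   92.3] [2.3 1.9 2.8]
S 8 [ 513.4 -266.5   23.4] [2.3 1.5 1.8]
O 8 [ 456.5 -279.7    4.4] [1.6 1.5 2.5]
M 7 [ 475.6 -299.7   -1.5] [1.5 1.7 1. ]
13.532053622763105 64.42601983088807
t 48.22 tcp [ 470.7 -304.1  228.7] x [-0.217  0.976  0.   ] y [ 0.976  0.217 -0.   ] z [-0.  0. -1.] F [0.  0.3 0.1] w 85.4 g 0.0 j [-0.77  0.45  1.61  0.    1.08 -0.99] tip 8.0
bar px [309.33961986 162.25686936]
[329. 207. 387. 184.] 62 yaw -54.7 [ 491.7 -298.4  100. ]
[390. 119. 333.  95.] 62 yaw 80.4 [ 479.2 -235.3  100. ]
```

>>> send_rows([
  {"travel": [1.3, -0.7, 2], "angular": [0, 0, 0], "gripper": -1},
  {"travel": [1.4, -0.7, 2], "angular": [0, 0, 0], "gripper": -1},
  {"travel": [0, 0, 2.5], "angular": [0, 0, 0], "gripper": -1},
  {"travel": [0, 0, 2.2], "angular": [0, 0, 0], "gripper": -1},
  {"travel": [0, 0, 1.8], "angular": [0, 0, 0], "gripper": -1},
  {"travel": [0, 0, 1.5], "angular": [0, 0, 0], "gripper": -1},
  {"travel": [0, 0, 1.3], "angular": [0, 0, 0], "gripper": -1},
  {"travel": [0, 0, 1], "angular": [0, 0, 0], "gripper": -1},
  {"travel": [0, 0, 0.6], "angular": [0, 0, 0], "gripper": -1},
  {"travel": [0, 0, 0], "angular": [0, 0, 0], "gripper": -1},
])

```text
time: 49.1
tcp_pos: [450.7, -280.4, 78.7]
eef_rot: [-0.001, 0.626, 0.78, 0.0]
wrist_force: [-0.1, -0.2, 0.1]
width: 85.7
grip_force: 0.0
```

>>> send_rows([
  {"travel": [0, 0, 0], "angular": [0, 0, 0], "gripper": 1},
  {"travel": [0, 0, 0], "angular": [0, 0, 0], "gripper": 1},
  {"travel": [0, 0, 0], "angular": [0, 0, 0], "gripper": 1},
  {"travel": [0, 0, 0], "angular": [0, 0, 0], "gripper": 1},
  {"travel": [0, 0, 0], "angular": [0, 0, 0], "gripper": 1},
  {"travel": [0, 0, 0], "angular": [0, 0, 0], "gripper": 1},
  {"travel": [0, 0, 0], "angular": [0, 0, 0], "gripper": 1},
  {"travel": [0, 0, 0], "angular": [0, 0, 0], "gripper": 1},
  {"travel": [0, 0, 0], "angular": [0, 0, 0], "gripper": 1},
  {"travel": [0, 0, 0], "angular": [0, 0, 0], "gripper": 1},
], force=60)

```text
time: 49.93
tcp_pos: [451.1, -280.9, 80.2]
eef_rot: [0.0, 0.626, 0.78, -0.0]
wrist_force: [-1.4, -0.1, 4.9]
width: 11.0
grip_force: 60.0
```

>>> send_rows([
  {"travel": [0, 0, -0.5], "angular": [0, 0, 0], "gripper": 1},
  {"travel": [0, 0, -1], "angular": [0, 0, 0], "gripper": 1},
  {"travel": [0, 0, -1], "angular": [0, 0, 0], "gripper": 1},
  {"travel": [0, 0, 0], "angular": [0, 0, 0], "gripper": 1},
  {"travel": [0, 0, 0], "angular": [0, 0, 0], "gripper": 1},
])

```text
time: 50.35
tcp_pos: [451.8, -281.2, 105.7]
eef_rot: [0.001, 0.626, 0.78, -0.0]
wrist_force: [0.7, 0.1, -2.0]
width: 10.9
grip_force: 59.0
```

```bash
python3 -c "
from h import *; show(); togo([471,-304,79])
spots(['basket','basket_handle','basket_spout'],'scene');spots(['basket','basket_handle','basket_spout','drip_mat'],'wrist')"
```

```text
t 50.35 tcp [ 451.8 -281.2  105.7] x [-0.217  0.976 -0.002] y [0.976 0.217 0.001] z [ 0.002 -0.001 -1.   ] F [ 0.7  0.1 -2. ] w 10.9 g 59.0 j [-0.77  0.61  1.78  0.    0.75 -0.99] tip 8.0
tool cm [-2.64  1.38  2.67]
scene basket [(0.89, [457.8, -280.2, 28.3])]
scene basket_handle [(0.89, [451.1, -281.8, 117.7])]
scene basket_spout [(0.95, [516.6, -270.4, 44.6])]
wrist basket [(0.92, [455.9, -279.5, 31.3])]
wrist basket_handle [(0.78, [448.9, -279.7, 118.2])]
wrist basket_spout [(0.97, [510.4, -264.2, 49.1])]
wrist drip_mat [(0.87, [475.1, -295.5, -0.2])]
```

>>> send_rows([
  {"travel": [-1.3, 0.7, 0], "angular": [0, 0, 0], "gripper": 1},
  {"travel": [-1.1, 0.7, 0], "angular": [0, 0, 0], "gripper": 1},
  {"travel": [0, 0, 0.3], "angular": [0, 0, -3], "gripper": 1},
  {"travel": [0, 0, 0.8], "angular": [0, 0, 0], "gripper": 1},
  {"travel": [0, 0, 0.7], "angular": [0, 0, 0], "gripper": 1},
  {"travel": [0, 0, 0.4], "angular": [0, 0, 0], "gripper": 1},
  {"travel": [0, 0, 0.3], "angular": [0, 0, 0], "gripper": 1},
  {"travel": [0, 0, 0.1], "angular": [0, 0, 0], "gripper": 1},
  {"travel": [0, 0, 0], "angular": [0, 0, 0], "gripper": 1},
  {"travel": [0, 0, 0], "angular": [0, 0, 0], "gripper": 1},
])

```text
time: 51.63
tcp_pos: [468.6, -299.8, 80.2]
eef_rot: [-0.002, 0.605, 0.796, 0.0]
wrist_force: [-5.0, 2.7, 12.6]
width: 11.0
grip_force: 61.3
```

>>> send_rows([
  {"travel": [0, 0, 0], "angular": [0, 0, 0], "gripper": -1},
  {"travel": [0, 0, 0], "angular": [0, 0, 0], "gripper": -1},
  {"travel": [0, 0, 0], "angular": [0, 0, 0], "gripper": -1},
  {"travel": [0, 0, 0], "angular": [0, 0, 0], "gripper": -1},
  {"travel": [0, 0, 0], "angular": [0, 0, 0], "gripper": -1},
  {"travel": [0, 0, 0], "angular": [0, 0, 0], "gripper": -1},
  {"travel": [0, 0, -1], "angular": [0, 0, 0], "gripper": -1},
  {"travel": [0, 0, -2], "angular": [0, 0, 0], "gripper": -1},
  {"travel": [0, 0, -3], "angular": [0, 0, 0], "gripper": -1},
  {"travel": [0, 0, -3], "angular": [0, 0, 0], "gripper": -1},
  {"travel": [0, 0, -3], "angular": [0, 0, 0], "gripper": -1},
  {"travel": [0, 0, -2], "angular": [0, 0, 0], "gripper": -1},
])

```text
time: 52.63
tcp_pos: [470.8, -301.8, 222.3]
eef_rot: [0.002, 0.605, 0.796, -0.0]
wrist_force: [0.8, -0.1, 0.3]
width: 85.4
grip_force: 0.0
```

```bash
python3 -c "
from h import *; show()
for c in ('wrist','scene','top'): spots(['basket','basket_handle','basket_spout','drip_mat'],c)
spots(['cup_base','cup_tiny','ball1','tray','spanner','dolly_block'],'top'); show()"
```

```text
t 52.63 tcp [ 470.8 -301.8  222.3] x [-0.267  0.964 -0.004] y [0.964 0.268 0.002] z [ 0.003 -0.003 -1.   ] F [ 0.8 -0.1  0.3] w 85.4 g 0.0 j [-0.77  0.46  1.62  0.    1.06 -1.04] tip 8.0
wrist basket [(0.83, [475.2, -297.9, 5.7])]
wrist basket_handle []
wrist basket_spout [(0.91, [528.7, -282.7, 20.9])]
wrist drip_mat [(0.88, [475.6, -298.1, -1.1])]
scene basket [(0.87, [472.4, -298.3, 2.2])]
scene basket_handle [(0.76, [470.3, -299.3, 91.0]), (0.19, [531.7, -283.1, 23.0])]
scene basket_spout [(0.89, [532.8, -283.2, 22.5])]
scene drip_mat [(0.58, [475.0, -301.0, 1.9])]
top basket [(0.52, [474.2, -299.3, 2.9])]
top basket_handle [(0.57, [468.5, -297.6, 91.1])]
top basket_spout [(0.45, [527.1, -282.8, 28.6])]
top drip_mat [(0.66, [475.9, -304.8, 0.4])]
top cup_base [(0.65, [447.0, 306.9, 3.2])]
top cup_tiny [(0.55, [530.6, -505.7, -1.4]), (0.44, [582.7, 206.4, -1.0]), (0.37, [437.8, 302.2, 73.9])]
top ball1 [(0.6, [514.2, -16.0, 13.8]), (0.58, [485.2, -47.8, 12.2]), (0.57, [542.9, -44.5, 14.4]), (0.48, [484.1, -14.4, 10.0]), (0.4, [511.8, -40.7, 15.6]), (0.36, [584.0, 208.4, -6.0])]
top tray [(0.61, [496.8, -19.6, 4.9])]
top spanner [(0.69, [436.8, 302.5, 74.2]), (0.57, [578.6, 211.3, -1.6])]
top dolly_block [(0.7, [561.4, 492.6, 1.6])]
t 53.73 tcp [ 470.  -301.2  218.8] x [-0.268  0.964 -0.   ] y [0.964 0.268 0.   ] z [ 0. -0. -1.] F [ 0.4 -0.  -1.1] w 85.8 g 0.0 j [-0.77  0.46  1.62 -0.    1.05 -1.04] tip 8.0
```

Everything checks out: the basket is upright and centred on its mat, five balls are in the tray, the cups are nested, and the bystanders read where they started.

```bash
python3 -c "
from bench import close_job
print(close_job())"
```

```text
the job is handed in; nothing more can be done
None
```

I handed the job in at about 54 s: all four cups are nested in size order in the base cup, all five balls are in the tray, and the empty basket is upright on its mat, re-placed once because it had been knocked aside after I first set it down; no verdict came back.

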